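Fit and lock the matching adapter plate on the coded mounting stand

TASK

One of the three blue adapter plates is coded for the pins of the mounting stand, but the keyholes and slot are underneath: find it by trying the plates over the pins, front end to front end, until one drops fully down flush on the stand. Then slide it towards the stand's yellow-marked front as far as it goes, so that the pin heads lock it (fingertips pressed on its top can drag it), and let go. Leave the two other plates lying flat on the worktop, the right way up, and do not disturb the casts, jars, wax ring and bottle around.

Things in the scene. Friction and masses are not known exactly. Their poses are not given: they have to be found in the camera images.
- plate_a_center (a point): blue metal plate 90x60x16 mm (x, y, z), 0.15 to 0.3 kg, flat on the worktop; this point is its centre, 8 mm above its underside. Front (yellow line, round corners) along its own -x; long sides straight from x = -35 to +45 mm. Underneath: two keyholes alike on all plates and a coding slot, in another place on each plate; none shows from above
- plate_b_center (a point): another plate, same size, axes and looks as plate_a; its coding slot lies elsewhere
- plate_c_center (a point): another plate, same size, axes and looks as plate_a; its coding slot lies elsewhere
- stand_seat (a point): fixed mounting stand: grey foot 112x92 mm, 14 mm high with its screws; aluminium top 96x52 mm (x, y), upper face 30 mm above the worktop, slippery (friction 0.2). This point is the middle of the upper face; z up, its front (yellow line) along -x, roughly towards the robot. A locked plate has its underside on this face, its axes parallel and its centre over this point
- stand_drop (a point): point of the stand's upper face 12 mm behind stand_seat (its +x), same axes. A plate drops over the pins with its centre over this point, axes parallel (about 2 mm of play each way), down to the upper face; it then slides 12 mm along -x to a stop, under the pin heads. Fingertips pressed on its top with 10 to 15 N drag it along
- pin_front (a point): top of the front one of two alike steel pins with heads, at x = -16 mm from stand_seat on the centre line: head 11 mm across, top 10 mm above the upper face, neck 6 mm across. A plate that is out of place stops on the heads, 10 mm above the face
- pin_rear (a point): top of the rear pin, at x = +26 mm from stand_seat
- code_pin: fixed brass coding pin, 7 mm across and 6 mm high, origin at its foot on the upper face; it stands in one of three bores (x, y from stand_seat: -10, +19; +18, +19; +3, -19 mm), the others are plugged flush. A plate of the wrong coding takes the pin heads but stops on this pin, 6 mm above the face
- powder_jar: white plastic powder jar with a pink lid, 39 mm across, 44 mm high; loose, a bystander; origin at the centre of its underside
- sprue_ring: red wax former ring, 51 mm across, with an upright sprue, 49 mm high; loose, a bystander; origin at the centre of its underside
- clay_jar: white plastic powder jar with an orange-brown lid, 39 mm across, 38 mm high; loose, a bystander; origin at the centre of its underside
- pink_cast: pink plaster dental cast, 64x61x31 mm; loose, a bystander; origin at the centre of its underside
- plug_cast: dental cast on a white base with a blue plug, 65x67x34 mm; loose, a bystander; origin at the centre of its underside
- bottle: small cream plastic bottle with a white cap, 39 mm across, 86 mm high; loose, a bystander; origin at the centre of its underside
- ochre_cast: ochre dental cast, 64x63x37 mm; loose, a bystander; origin at the centre of its underside
- sawn_cast: dental cast with white teeth on a white base, 58x63x34 mm; loose, a bystander; origin at the centre of its underside

How it is judged:
By the outcome, as a careful person would: the job done as asked, in the order asked, and still so for the second after the job is handed in, with the robot touching nothing.
It also fails if it takes over 72 s, if anything falls off the work surface, if the arm or the gripper's body presses on something with over 40 N, if the wrist force passes 120 N, or if a joint passes its speed limit or range.

ROBOT

A 7-joint arm with a two-finger parallel gripper is mounted at the origin on a cart in front of the work surface, level with it; the furniture and walls round the work are solid. World frame = base frame: x ahead of the robot, y to its left, z up, the work surface at z = 0. Lengths are in m, angles in rad, forces in N, time in s.
With the tool pointing down it reaches from about 0.425 to 1.025 m from the base axis. Payload 9.4 kg.
Tool frame: the origin (TCP) lies midway between the tips of the shut fingers; the grasp point (between the pads) lies 19 mm behind it (env.grip_point_offset is the distance from the TCP to the grasp point, in m); z points along the fingers, y is the direction in which the jaws open and shut (so a half turn about z gives the same grasp; the last joint's range is limited). The gripper opens to 85 mm and grips with 20 to 120 N. Pads are 22 mm wide; open, the fingers measure 114 mm over their backs; the gripper's body (76 mm by 85 mm) begins 54 mm behind the grasp point. The pads swing forward as they close: fully open they stand 13 mm farther back than shut.
Start: joints at [-1.409, 0.599, -0.003, 1.599, 0.002, 0.943, -0.08], TCP at [0.171, 0.704, 0.231] pointing down, gripper open.
Joint ranges: [-2.57, 2.57], [-0.35, 1.97], [-1.29, 1.29], [0.11, 2.56], [-1.05, 4.19], [0.11, 1.86], [-2.63, 2.63]. Speed limits (rad/s): [2.22, 2.22, 3.01, 3.01, 3.14, 3.14, 3.14].

INTERFACE

Orientations are given as a rotation vector (axis times angle).
In Python, from station import env gives the robot as it stands. The module is installed in compiled form; this text tells all that it offers.
- The arm moves only by the shell command python3 -m creep 'ROWS' [FORCE]. ROWS is JSON, a list that holds one entry, the list of rows, each a list of 7 numbers: the shift along the world's x, y, z in cm, then the turn, a rotation vector about the world's x, y, z in rad, then the gripper's target within -1 to 1 (fully open at 1, half-way at 0, shut at -1). In form: [[[tx, ty, tz, rx, ry, rz, jaw], ...]]. A call has exactly 10 rows; each row shifts and turns the commanded pose from where the row before left it; what a row does not reach is not made up. A row lasts 1/12 s, in which the tool goes at most 41.7 mm and 7.16 degrees, less where a joint would pass 70% of its speed; a pose out of reach is approached as far as the arm can. A call with a gripper value outside its range is refused whole. The fingers move at their own pace and stop on an object; FORCE is the grip in N (left out, the last holds). Time passes only in rows, so rows that do not move let the fingers close, or fill a call up. It gives the time, the measured TCP pose, the force and the opening at its end, in the units of the state.
- env.state(): the state, without advancing time (a new reading comes with each control period).
- env.camera(name): name is "scene" or "top" or "wrist"; returns a dict with "pixels" (384x512x3 uint8, red, green, blue), "vfov" (degrees; the focal length in pixels is half the picture's height over the tangent of half this angle, whatever the lens; pixels are square), "cx", "cy" (the principal point, pixels), "position" and "orientation" of the camera in the world; the wrist camera has in their place "tool_from_camera" (4x4, takes a point from camera to tool coordinates, whose origin is the TCP and whose axes are the flange's). Camera axes: x right, y up, looking along -z (the intrinsics and any distortion apply to the point x, -y, -z); pixel columns grow to the right and rows downward; lengths in m; the calibration is good to about 2 mm. A picture is of the moment at which its call begins: read the wrist's pose just before it. There is no depth.
- env.job_done(): hands the job in, once; it reports no verdict.
The state is a dict: "time_s": time; "q": joint angles; "joint_velocities": joint speeds; "tau": joint torques, N m; "tool_pos": TCP position; "tcp_rot": TCP orientation; "force": force on the tool from outside, world axes, zero at the start; "wrist_torque": the same for the moment, N m; "opening": finger opening in m.
Only numpy, scipy, OpenCV 4.12 (cv2) and the standard library are available. Lean on these libraries where they do the work, as an engineer would, in place of code of your own. Each camera call takes 0.05 s, during which the arm holds its last target.

## Working session

There is one attempt and no reset: what is moved stays moved. The work goes in short steps, Python scripts to look and compute and a shell command to move; the robot and the scene stay as the last step left them, time stands still between calls to the robot, and variables do not carry over. Pictures are saved under pics/ and viewed, and the job is handed in when it is done.

```bash
mkdir -p pics; ls
python3 - <<'E'
from station import env
import cv2,numpy as np
s=env.state()
for k,v in s.items(): print(k,np.round(v,3))
print(env.grip_point_offset)
for n in ["scene","top","wrist"]:
    c=env.camera(n)
    print(n,{k:(np.round(v,4).tolist() if k!='pixels' else v.shape) for k,v in c.items()})
    cv2.imwrite(f'pics/{n}0.png',c['pixels'][:,:,::-1])
E
```

```text
pics
time_s 0.0
q [-1.409  0.6   -0.003  1.6    0.002  0.943 -0.08 ]
joint_velocities [-0.001  0.001  0.     0.    -0.001 -0.001  0.001]
tau [ 0.0000e+00 -7.7646e+01  1.5650e+00 -2.5801e+01  1.2000e-02  9.0000e-03
 -0.0000e+00]
tool_pos [0.171 0.704 0.23 ]
tcp_rot [-3.740e-01 -3.119e+00  3.000e-03]
force [-0.236  0.802 -0.145]
wrist_torque [ 0.042 -0.004 -0.028]
opening 0.085
0.0187
scene {'pixels': (384, 512, 3), 'vfov': 48.8796, 'cx': 258.9407, 'cy': 187.0301, 'position': [0.1879, -0.4893, 0.6727], 'orientation': [0.8853, -0.2542, -0.5446]}
top {'pixels': (384, 512, 3), 'vfov': 43.4371, 'cx': 252.7243, 'cy': 191.3596, 'position': [0.4066, 0.2188, 1.1963], 'orientation': [0.1291, -0.1428, -1.5568]}
wrist {'pixels': (384, 512, 3), 'vfov': 58.3254, 'cx': 252.9639, 'cy': 191.6827, 'tool_from_camera': [[-0.0009, 0.9475, 0.3196, 0.083], [1.0, 0.0004, 0.0017, -0.0008], [0.0014, 0.3196, -0.9475, -0.1427], [0.0, 0.0, 0.0, 1.0]]}
```

View pics/scene0.png

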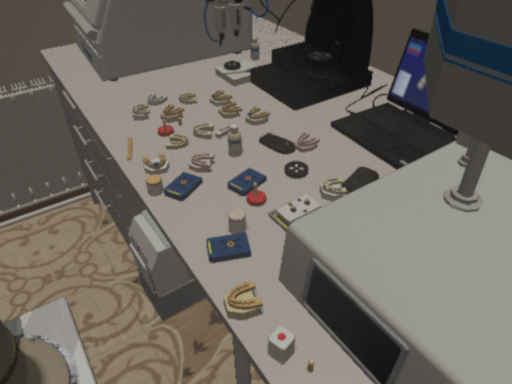

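View pics/top0.png

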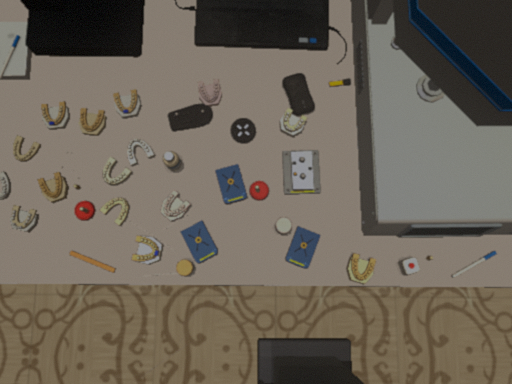

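View pics/wrist0.png

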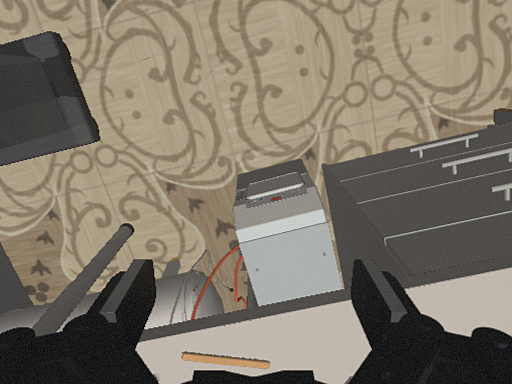

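Run:
```python
import cv2
t=cv2.imread('pics/top0.png')[130:290,130:390]; cv2.imwrite('pics/topz.png',cv2.resize(t,None,fx=3,fy=3,interpolation=cv2.INTER_CUBIC))
t=cv2.imread('pics/scene0.png')[130:290,130:390]; cv2.imwrite('pics/scenez.png',cv2.resize(t,None,fx=3,fy=3,interpolation=cv2.INTER_CUBIC))
```

```text
(no output)
```

View pics/topz.png

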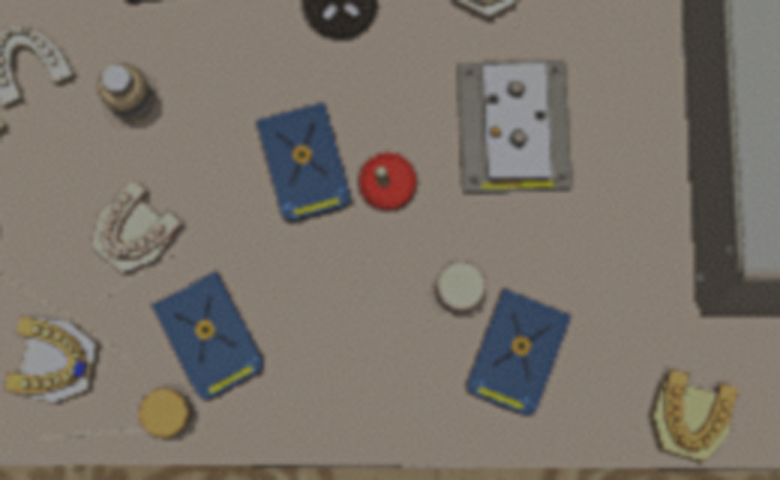

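View pics/scenez.png

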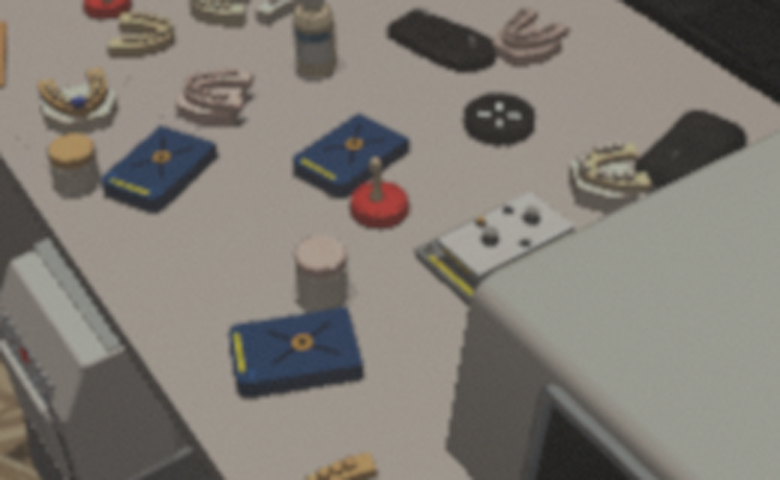

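```bash
cat > h.py <<'E'
import numpy as np, cv2
from scipy.spatial.transform import Rotation as R
def cam(env,n):
    s=env.state(); c=env.camera(n)
    if n=='wrist':
        T=np.eye(4); T[:3,:3]=R.from_rotvec(s['tcp_rot']).as_matrix(); T[:3,3]=s['tool_pos']
        M=T@np.array(c['tool_from_camera'])
    else:
        M=np.eye(4); M[:3,:3]=R.from_rotvec(c['orientation']).as_matrix(); M[:3,3]=c['position']
    c['M']=M; c['f']=192/np.tan(np.radians(c['vfov'])/2); return c
def ray(c,uv,z):
    uv=np.atleast_2d(uv).astype(float)
    d=np.c_[(uv[:,0]-c['cx'])/c['f'],-(uv[:,1]-c['cy'])/c['f'],-np.ones(len(uv))]@c['M'][:3,:3].T
    o=c['M'][:3,3]; return o+d*((z-o[2])/d[:,2])[:,None]
def proj(c,p):
    q=(np.atleast_2d(p)-c['M'][:3,3])@c['M'][:3,:3]
    return np.c_[c['cx']+c['f']*q[:,0]/-q[:,2], c['cy']-c['f']*q[:,1]/-q[:,2]]
def hsv(c): return cv2.cvtColor(c['pixels'],cv2.COLOR_RGB2HSV)
def save(c,name,crop=None,k=1):
    im=c['pixels'][:,:,::-1]
    if crop: im=im[crop[1]:crop[3],crop[0]:crop[2]]
    cv2.imwrite('pics/'+name,cv2.resize(im,None,fx=k,fy=k,interpolation=cv2.INTER_CUBIC))
def comps(m,lo,hi):
    n,l,s,c=cv2.connectedComponentsWithStats(m.astype(np.uint8))
    return [(l==i,s[i],c[i]) for i in range(1,n) if lo<=s[i,4]<=hi]
E
python3 - <<'E'
from station import env
from h import *
c=cam(env,'top'); H=hsv(c); np.set_printoptions(precision=4,suppress=True)
b=(H[...,0]>100)&(H[...,0]<125)&(H[...,1]>110)
b=cv2.morphologyEx(b.astype(np.uint8),cv2.MORPH_CLOSE,np.ones((7,7)))
for m,s,ct in comps(b,400,2000):
    p=np.argwhere(m)[:,::-1]; w=ray(c,p,0.014)[:,:2]
    r=cv2.minAreaRect((w*1000).astype(np.float32)); print('blue',s,ct,w.mean(0),r)
y=(H[...,0]>22)&(H[...,0]<35)&(H[...,1]>140)
for m,s,ct in comps(y,8,200):
    w=ray(c,np.argwhere(m)[:,::-1],0.016)[:,:2]; v=np.linalg.svd(w-w.mean(0))[2][0]
    print('yel',s,ct,w.mean(0),v)
o=(H[...,0]>8)&(H[...,0]<22)&(H[...,1]>120)
for m,s,ct in comps(o,3,60):
    print('or',s,ct,ray(c,ct,0.016)[0,:2])
E
```

```text
blue [217 166  29  37 567] [230.8783 182.4797] [0.6357 0.2641] ((633.1598510742188, 263.89556884765625), (83.89350128173828, 53.57122039794922), 15.979745864868164)
blue [182 222  35  40 642] [198.9034 240.9019] [0.4895 0.3398] ((487.9584655761719, 338.625732421875), (83.63949584960938, 54.761131286621094), 28.814922332763672)
blue [287 228  32  39 646] [302.8406 246.1471] [0.4792 0.0856] ((477.60009765625, 86.84202575683594), (54.32923889160156, 82.72498321533203), 69.31373596191406)
yel [330  81  13   5  49] [335.8163  82.7959] [ 0.9014 -0.0035] [ 0.1699 -0.9855]
yel [292 190  22   3  35] [302.4    190.9714] [0.6157 0.0857] [ 0.0677 -0.9977]
yel [229 197  13   4  14] [235.2143 198.3571] [0.5953 0.2526] [-0.2932  0.956 ]
yel [201 253  12   7  14] [206.5 256. ] [0.4529 0.3201] [-0.4895  0.872 ]
yel [291 260  13   6  18] [297.0556 262.4444] [0.4395 0.1003] [-0.3662 -0.9305]
or [41  8  3  1  3] [42.  8.] [1.101  0.7725]
or [342  82   2   3   4] [342.75  83.25] [ 0.9004 -0.0215]
or [132  90   4   4  11] [133.8182  91.3636] [0.8714 0.5177]
or [114  94   7  10  18] [117.5556  97.4444] [0.8544 0.5585]
or [135  95   1   6   6] [135.   97.5] [0.8548 0.5138]
or [ 55 102  10  22  52] [ 61.6538 111.7308] [0.8143 0.6984]
or [ 42 105  10  16  37] [ 46.3243 110.973 ] [0.8159 0.7375]
or [133 105   2   3   3] [133.6667 106.    ] [0.8319 0.516 ]
or [128 108   5   4   9] [130.     109.2222] [0.8232 0.5249]
or [294 173   2   2   4] [294.5 173.5] [0.6599 0.1051]
or [228 179   6   5  23] [230.3043 181.    ] [0.639  0.2655]
or [153 243   2   2   3] [153.6667 243.3333] [0.4823 0.4494]
or [301 242   6   6  24] [303.3333 244.75  ] [0.4824 0.0846]
or [139 259   6   2  10] [141.3 259.5] [0.4431 0.4776]
or [178 262   2   3   4] [178.5 263. ] [0.4355 0.3874]
or [179 265   2   2   3] [179.6667 265.6667] [0.4292 0.3843]
or [177 266   4   7  14] [178.2857 269.0714] [0.421  0.3874]
or [181 272   2   3   4] [181.5  273.25] [0.4111 0.3793]
```

```bash
python3 -m creep '[[[2.4,-2.6,-0.1,0,0,0.026,1],[2.4,-2.6,-0.1,0,0,0.026,1],[2.4,-2.6,-0.1,0,0,0.026,1],[2.4,-2.6,-0.1,0,0,0.026,1],[2.4,-2.6,-0.1,0,0,0.026,1],[2.4,-2.6,-0.1,0,0,0.026,1],[2.4,-2.6,-0.1,0,0,0.026,1],[2.4,-2.6,-0.1,0,0,0.026,1],[2.4,-2.6,-0.1,0,0,0.026,1],[2.4,-2.6,-0.1,0,0,0.026,1]]]' 60
```

```text
time_s: 1.03
tool_pos: [0.4124, 0.443, 0.2212]
tcp_rot: [-0.035, 3.141, -0.0]
force: [0.4, -0.1, -0.8]
opening: 0.0853
```

```bash
python3 -m creep '[[[2.4,-2.6,-0.1,0,0,0.026,1],[2.4,-2.6,-0.1,0,0,0.026,1],[2.4,-2.6,-0.1,0,0,0.026,1],[2.4,-2.6,-0.1,0,0,0.026,1],[2.4,-2.6,-0.1,0,0,0.026,1],[2.4,-2.6,-0.1,0,0,0.026,1],[2.4,-2.6,-0.1,0,0,0.026,1],[2.4,-2.6,-0.1,0,0,0.026,1],[2.4,-2.6,-0.1,0,0,0.026,1],[0,0,0,0,0,0,1]]]'
python3 - <<'E'
from station import env
from h import *
c=cam(env,'wrist'); save(c,'w1.png',k=1.5)
import pickle; pickle.dump(c,open('w1.pkl','wb'))
print(env.state()['tool_pos'],env.state()['tcp_rot'],env.state()['time_s'])
E
```

```text
time_s: 1.87
tool_pos: [0.6324, 0.2021, 0.2117]
tcp_rot: [-0.387, 3.116, -0.007]
force: [-0.2, -0.5, 0.6]
opening: 0.0852
[0.63002414 0.20556078 0.2116831 ] [-0.38930114  3.117025   -0.00322882] 1.9167
```

View pics/w1.png

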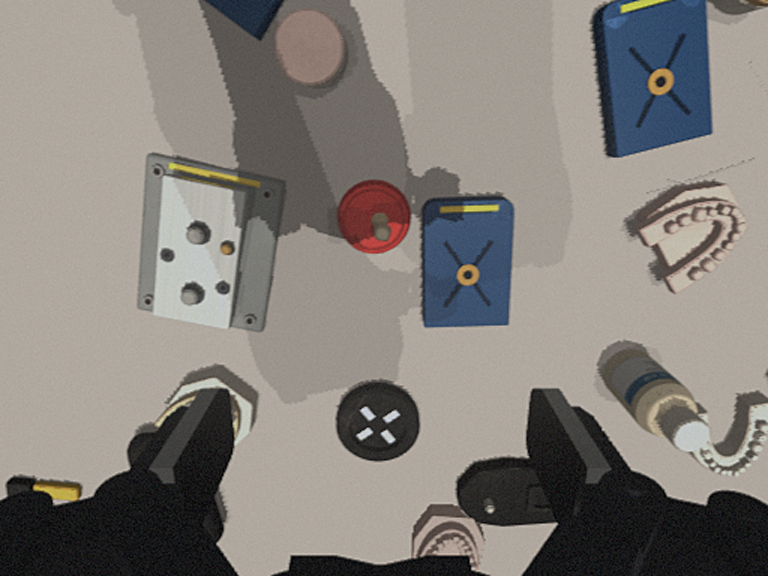

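```bash
cat > meas.py <<'E'
from station import env
from h import *
import sys
np.set_printoptions(precision=4,suppress=True)
def blues(c,z=0.016,lo=1500):
    H=hsv(c); out=[]
    b=((H[...,0]>98)&(H[...,0]<125)&(H[...,1]>110))
    b=cv2.morphologyEx(b.astype(np.uint8),cv2.MORPH_CLOSE,np.ones((5,5)))
    for m,s,ct in comps(b,lo,1e6): out.append((m,s,ct))
    return out
def rings(c,z=0.016,lo=25):
    H=hsv(c); o=(H[...,0]>8)&(H[...,0]<22)&(H[...,1]>120)&(H[...,2]>90)
    return [(s,ct,ray(c,ct,z)[0]) for m,s,ct in comps(o,lo,400)]
def yels(c,z=0.016,lo=40):
    H=hsv(c); o=(H[...,0]>22)&(H[...,0]<35)&(H[...,1]>140)&(H[...,2]>60)
    r=[]
    for m,s,ct in comps(o,lo,800):
        w=ray(c,np.argwhere(m)[:,::-1],z)[:,:2]; v=np.linalg.svd(w-w.mean(0))[2][0]
        if v[1]<0: v=-v
        r.append((s,ct,w.mean(0),np.degrees(np.arctan2(-v[0],v[1]))))
    return r
E
python3 - <<'E'
from meas import *
c=cam(env,'wrist'); save(c,'w2.png'); import pickle; pickle.dump(c,open('w2.pkl','wb'))
print(env.state()['tool_pos'],R.from_rotvec(env.state()['tcp_rot']).as_matrix())
for r in rings(c): print('ring',r)
for r in yels(c): print('yel',r)
for m,s,ct in blues(c):
    p=np.argwhere(m)[:,::-1]; w=ray(c,p,0.016)[:,:2]
    print('blue',s,cv2.minAreaRect((w*1000).astype(np.float32)))
# sheet
g=cv2.cvtColor(c['pixels'],cv2.COLOR_RGB2GRAY)
save(c,'w2z.png',(80,90,200,230),4)
E
```

```text
[0.6283 0.2084 0.2118] [[-0.9686 -0.2488 -0.0004]
 [-0.2488  0.9686 -0.0005]
 [ 0.0005 -0.0004 -1.    ]]
ring (array([427,  48,  16,  17, 187], dtype=int32), array([434.5348,  56.123 ]), array([0.4923, 0.3409, 0.016 ]))
ring (array([301, 178,  14,  14, 119], dtype=int32), array([307.0756, 184.1933]), array([0.6384, 0.2639, 0.016 ]))
ring (array([ 19, 325,  30,   9,  50], dtype=int32), array([ 36.72, 327.02]), array([0.8897, 0.0026, 0.016 ]))
yel (array([409,   0,  38,  11, 142], dtype=int32), array([424.4085,   3.9718]), array([0.455 , 0.3149]), np.float64(27.050308282319364))
yel (array([109, 111,  51,  13, 157], dtype=int32), array([133.535 , 116.9745]), array([0.6144, 0.0812]), np.float64(2.505672381039962))
yel (array([307, 139,  20,   4,  62], dtype=int32), array([316.2097, 140.0645]), array([0.5925, 0.2593]), np.float64(15.092529660283313))
yel (array([ 29, 327,  18,   9,  92], dtype=int32), array([ 39.1196, 330.5435]), array([0.8942, 0.0057]), np.float64(-4.188903002842239))
blue [ 391    0   78  107 6325] ((488.1805419921875, 334.7327880859375), (90.07238006591797, 63.9640007019043), 28.203346252441406)
blue [ 278  135   59   85 4112] ((632.5354614257812, 261.6289978027344), (88.58749389648438, 58.55957794189453), 16.165695190429688)
```

View pics/w2z.png

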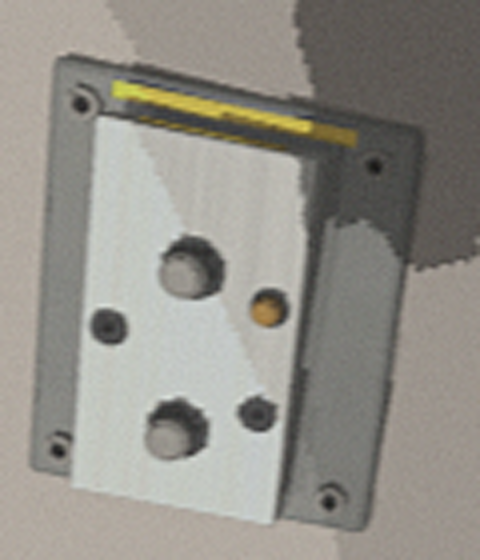

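Run:
```python
from meas import *
import pickle
c=pickle.load(open('w2.pkl','rb'))
z=lambda u,v:(80+(u-1.5)/4,90+(v-1.5)/4)
pf=ray(c,z(181,273),.040)[0]; pr=ray(c,z(168,437),.040)[0]; cp=ray(c,z(265,310),.036)[0]
print(pf,pr,cp,np.linalg.norm(pf-pr)); d=pr-pf; yaw=np.arctan2(d[1],d[0]); print(np.degrees(yaw))
ex=d/np.linalg.norm(d); ey=np.array([-ex[1],ex[0],0]); print('seat from pins',pf+16*ex/1000,pr-26*ex/1000,'code',(cp-pf)@ex+-.016,(cp-pf)@ey)
a=ray(c,[z(95,117),z(308,153),z(70,487),z(275,523)],.030); print(a,a.mean(0)); 
for i,j in((0,2),(1,3),(0,1),(2,3)): e=a[j]-a[i]; print(np.linalg.norm(e),np.degrees(np.arctan2(e[1],e[0])))
t=cam(env,'top'); save(t,'top1z.png',(270,140,330,205),10)
```

```text
[0.6492 0.0859 0.04  ] [0.6907 0.0881 0.04  ] [0.6546 0.1052 0.036 ] 0.04148433634068293
3.0613123181833615
seat from pins [0.6652 0.0867 0.04  ] [0.6647 0.0867 0.04  ] code -0.009625196152918816 0.019039535824198397
[[0.6204 0.0585 0.03  ]
 [0.6164 0.1078 0.03  ]
 [0.7148 0.0626 0.03  ]
 [0.7118 0.1145 0.03  ]] [0.6659 0.0859 0.03  ]
0.09450650857005585 2.4566455315742446
0.09560945444019729 4.019595909374712
0.04948992990528447 94.54131082833912
0.05207010513979321 93.26310551629985
```

View pics/top1z.png

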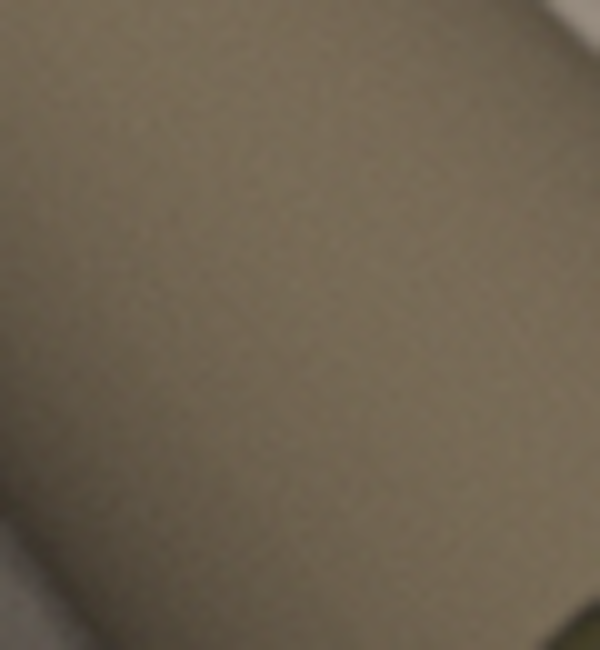

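Run:
```python
from meas import *
import pickle
c=pickle.load(open('w2.pkl','rb')); H=hsv(c)
r=((H[...,0]<6)|(H[...,0]>173))&(H[...,1]>150)
def fr(p,o,y): 
    d=np.array(p)[:2]-o; cc,s=np.cos(np.radians(y)),np.sin(np.radians(y)); return np.round([d@[cc,s],d@[-s,cc]],4)
for m,s,ct in comps(r,300,9000):
    w=ray(c,np.argwhere(m)[:,::-1],.006)[:,:2]; (x,y),rad=cv2.minEnclosingCircle((w*1000).astype(np.float32)); print(s,x,y,rad, fr([x/1000,y/1000],[.6336,.2625],16))
w=ray(c,[(310/1.5,45/1.5)],.044)[0]; print('jar',w)
for y in (0,): pass
# plate edges lateral along P1 frame
for m,s,ct in blues(c):
    p=np.argwhere(m)[:,::-1]; w=ray(c,p,0.016)[:,:2]
    for o,yw in (([.6336,.2625],16),([.4879,.3386],28)):
        q=np.array([fr(a,o,yw) for a in w[::3]]); print(np.percentile(q,[.5,99.5],axis=0))
```

```text
[ 222  122   47   49 1033] 618.1817016601562 191.89637756347656 24.888669967651367 [-0.0343 -0.0636]
jar [0.5242 0.1384 0.044 ]
[[-0.1598  0.0734]
 [-0.0735  0.1466]]
[[-0.0443 -0.0346]
 [ 0.0429  0.0277]]
[[-0.0443 -0.0292]
 [ 0.0424  0.0283]]
[[ 0.0518 -0.1703]
 [ 0.1374 -0.1018]]
```

```bash
python3 -m creep '[[[0.24,0.82,-1.8,0,0,0.0043,1],[0.24,0.82,-1.8,0,0,0.0043,1],[0.24,0.82,-1.8,0,0,0.0043,1],[0.24,0.82,-1.8,0,0,0.0043,1],[0.24,0.82,-1.8,0,0,0.0043,1],[0.24,0.82,-1.8,0,0,0.0043,1],[0.24,0.82,-1.8,0,0,0.0043,1],[0,0,-1.8,0,0,0,1],[0,0,0,0,0,0,1],[0,0,0,0,0,0,1]]]'
python3 - <<'E'
from meas import *
c=cam(env,'wrist'); save(c,'w3.png',k=1.5); s=env.state(); print(s['tool_pos'])
M=R.from_rotvec(s['tcp_rot']).as_matrix(); print('yaw',np.degrees(np.arctan2(-M[1,0],-M[0,0])))
for r in rings(c): print('ring',r)
E
```

```text
time_s: 2.85
tool_pos: [0.6427, 0.2691, 0.0677]
tcp_rot: [0.45, -3.107, 0.0]
force: [-0.3, -0.1, -0.2]
opening: 0.0854
[0.6437 0.2688 0.0688]
yaw 16.41931666105262
ring (array([463,   0,  26,   9, 171], dtype=int32), array([474.7427,   3.1579]), array([0.498 , 0.3422, 0.016 ]))
ring (array([236, 202,  23,  22, 238], dtype=int32), array([246.7311, 211.9328]), array([0.6391, 0.2634, 0.016 ]))
```

View pics/w3.png

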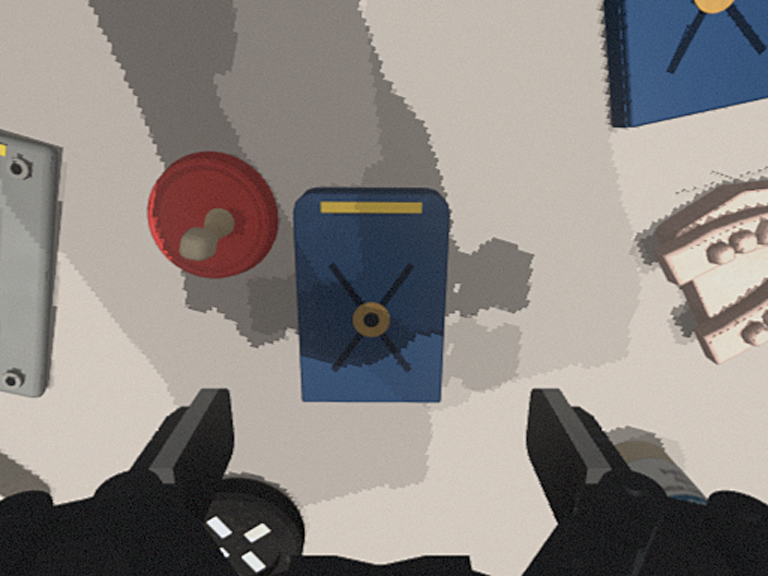

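```bash
python3 -m creep '[[[0,0,-1.5,0,0,0,1],[0,0,-1.5,0,0,0,1],[0,0,-1.5,0,0,0,1],[0,0,-1.5,0,0,0,1],[0,0,-1.1,0,0,0,1],[0,0,0,0,0,0,1],[0,0,0,0,0,0,0.3],[0,0,0,0,0,0,-1],[0,0,0,0,0,0,-1],[0,0,0,0,0,0,-1]]]' 60
python3 - <<'E'
from meas import *
c=cam(env,'wrist'); save(c,'w4.png',k=1.5); s=env.state(); print(s['tool_pos'],s['opening'],s['force'])
M=R.from_rotvec(s['tcp_rot']).as_matrix(); print('yaw',np.degrees(np.arctan2(-M[1,0],-M[0,0])))
for r in rings(c): print('ring',r)
E
```

```text
time_s: 3.73
tool_pos: [0.6449, 0.268, -0.0018]
tcp_rot: [-0.446, 3.108, 0.001]
force: [-0.2, -0.8, 2.2]
opening: 0.0585
[ 0.6449  0.268  -0.0018] 0.058489607624242386 [-0.4385 -0.9458  1.9925]
yaw 16.34379680431577
```

View pics/w4.png

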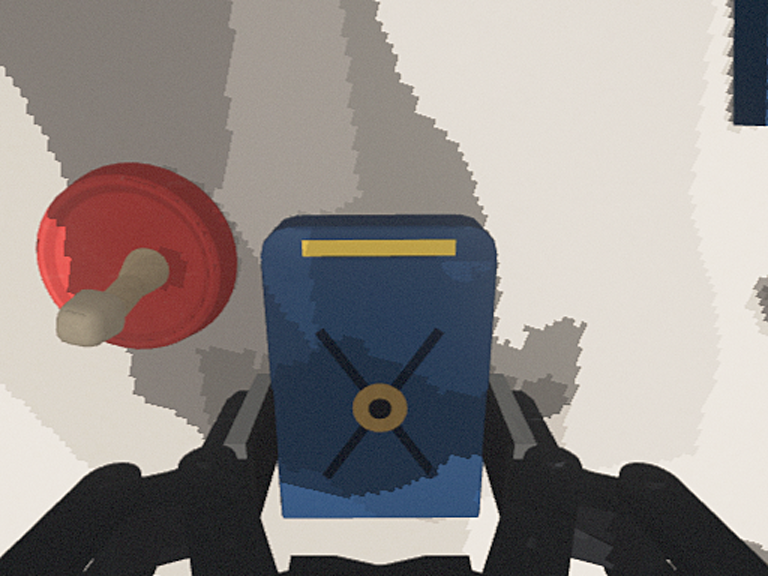

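```bash
cat >> meas.py <<'E'
def pose():
    s=env.state(); M=R.from_rotvec(s['tcp_rot']).as_matrix()
    return s, np.array(s['tool_pos']), np.arctan2(-M[1,0],-M[0,0])
def held(c,ztop):
    """ring & yellow line of the held plate: position along/aside of tool heading, relative TCP"""
    s,p,y=pose(); ex=np.array([np.cos(y),np.sin(y)]); ey=np.array([-ex[1],ex[0]])
    f=lambda w:(np.array(w)[:2]-p[:2])@np.c_[ex,ey]*1000
    H=hsv(c); o=(H[...,0]>8)&(H[...,0]<23)&(H[...,1]>100)&(H[...,2]>50)
    for m,st,ct in comps(o,100,900):
        bx=(st[0]+st[2]/2-.5,st[1]+st[3]/2-.5)
        if 200<ct[0]<310 and ct[1]>150: print('ring px',ct,bx,'rel TCP mm',f(ray(c,ct,ztop)[0]),f(ray(c,bx,ztop)[0]))
    o=(H[...,0]>20)&(H[...,0]<35)&(H[...,1]>110)&(H[...,2]>60)
    for m,st,ct in comps(o,200,3000):
        w=ray(c,np.argwhere(m)[:,::-1],ztop)[:,:2]; v=np.linalg.svd(w-w.mean(0))[2][0]; v=v*np.sign(v[1])
        print('yel px',ct,'rel',f(w.mean(0)),'yaw vs tool deg',np.degrees(np.arctan2(-v[0],v[1])-y))
E
python3 - <<'E'
from meas import *
c=cam(env,'wrist'); held(c,.016)
E
```

```text
ring px [254.8093 163.8215] (np.float64(252.0), np.float64(164.5)) rel TCP mm [-52.293    0.1049] [-52.034   -0.9423]
ring px [252.8219 271.2092] (np.float64(252.5), np.float64(271.5)) rel TCP mm [-6.4704 -0.6826] [-6.3322 -0.8164]
yel px [251.3734 164.817 ] rel [-51.9092  -1.1785] yaw vs tool deg 0.36763593823148083
```

```bash
python3 -m creep '[[[0,0,2.0,0,0,0,-1],[0,0,3.0,0,0,0,-1],[0,0,3.0,0,0,0,-1],[0.73,-2.99,0,0,0,-0.039,-1],[0.73,-2.99,0,0,0,-0.039,-1],[0.73,-2.99,0,0,0,-0.039,-1],[0.73,-2.99,0,0,0,-0.039,-1],[0.73,-2.99,0,0,0,-0.039,-1],[0.73,-2.99,0,0,0,-0.039,-1],[0,0,0,0,0,0,-1]]]' 60
python3 - <<'E'
from meas import *
env.camera('scene');env.camera('scene')
c=cam(env,'wrist'); save(c,'w5.png',k=1.5); s,p,y=pose(); print(p,np.degrees(y),s['opening'],s['force'],s['time_s'])
held(c,p[2]+.0178)
E
```

```text
time_s: 4.67
tool_pos: [0.6895, 0.0788, 0.0773]
tcp_rot: [-0.064, 3.14, -0.008]
force: [0.8, -1.6, -1.7]
opening: 0.0585
[0.6879 0.0882 0.0772] 2.900504215359434 0.058464863973969286 [-1.1203  0.0912 -2.7977] 4.8167
ring px [276.2115 164.0538] (np.float64(274.0), np.float64(165.0)) rel TCP mm [-51.7778   5.8752] [-51.4176   5.0567]
ring px [252.9136 271.1781] (np.float64(252.5), np.float64(271.5)) rel TCP mm [-6.1035 -2.9709] [-5.9509 -3.1433]
yel px [257.0352  95.5704] rel [-76.4238  -1.2787] yaw vs tool deg -0.9804522246685623
yel px [251.227  164.7448] rel [-51.5379  -3.444 ] yaw vs tool deg 0.21519983696209277
```

View pics/w5.png

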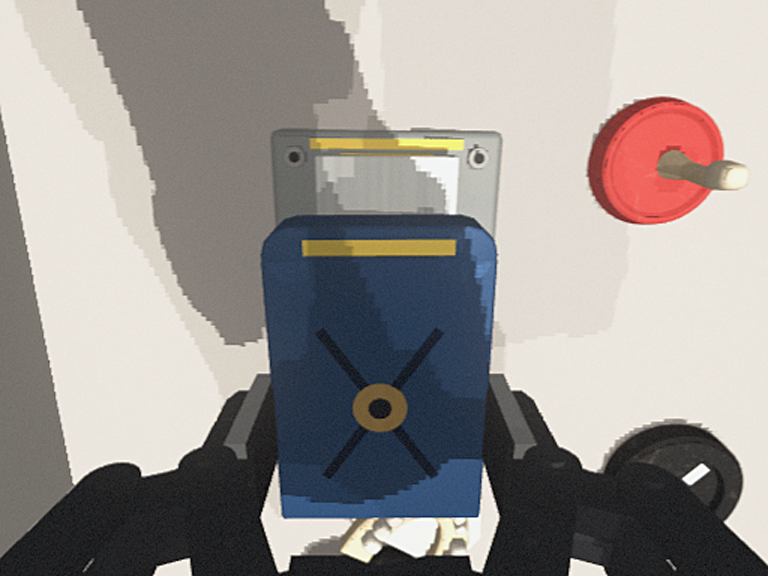

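Run:
```python
from meas import *
c=cam(env,'wrist'); save(c,'w6z.png',(170,75,340,185),4.5); s,p,y=pose(); print(p,np.degrees(y))
held(c,p[2]+.0178)
import pickle; pickle.dump((c,p,y),open('w6.pkl','wb'))
```

```text
[0.6878 0.0895 0.0772] 2.9964417201922764
ring px [285.4655 163.9425] (np.float64(284.5), np.float64(165.0)) rel TCP mm [-51.9861  10.0839] [-51.5816   9.7348]
ring px [252.9513 271.1854] (np.float64(253.0), np.float64(271.5)) rel TCP mm [-6.2774 -2.1555] [-6.1278 -2.1357]
yel px [252.9482  95.9636] rel [-76.463  -1.973] yaw vs tool deg -0.23301344537364083
yel px [251.3661 164.7341] rel [-51.7108  -2.6303] yaw vs tool deg 0.21549141663016586
```

View pics/w6z.png

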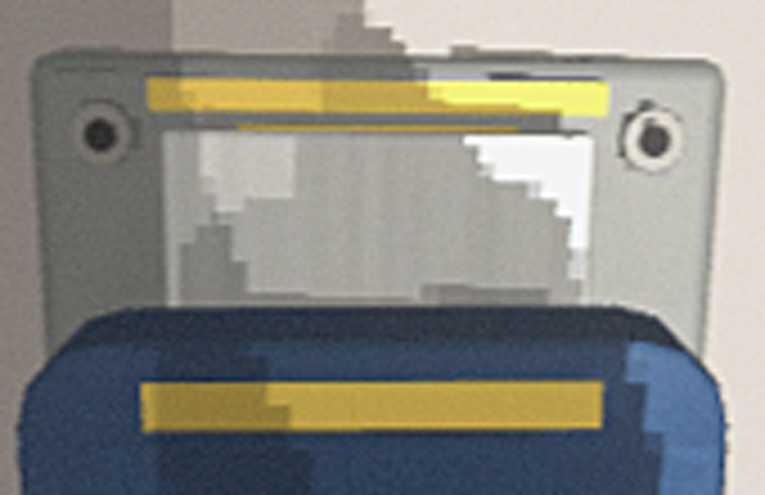

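Run:
```python
from meas import *
import pickle
c,p,y=pickle.load(open('w6.pkl','rb'))
ex=np.array([np.cos(y),np.sin(y)]); ey=np.array([-ex[1],ex[0]])
z=lambda u,v:(170+(u-1.75)/4.5,75+(v-1.75)/4.5)
f=lambda w:(np.array(w)[:,:2]-p[:2])@np.c_[ex,ey]*1000
print('alu front edge',f(ray(c,[z(163,133),z(592,135)],.030)))
print('foot front corners',f(ray(c,[z(40,58),z(715,60)],.012)))
print('screws',f(ray(c,[z(100,134),z(653,139)],.014)))
s,p2,y2=pose();print(p2,y2)
# from w2: screws
c=pickle.load(open('w2.pkl','rb')); z=lambda u,v:(80+(u-1.5)/4,90+(v-1.5)/4)
a=ray(c,[z(84,103),z(374,166),z(60,449),z(330,501)],.014)[:,:2]; print(a,a.mean(0)); g=ray(c,[z(181,273),z(168,437)],.04)[:,:2]
e=(g[1]-g[0]);e/=np.linalg.norm(e); print((a-(g[0]+.016*e))@np.c_[e,[-e[1],e[0]]])
```

```text
alu front edge [[-68.8114 -27.3051]
 [-68.4486  23.8378]]
foot front corners [[-76.8656 -45.0972]
 [-76.3947  41.6971]]
screws [[-67.4999 -37.5982]
 [-66.6878  33.9175]]
[0.6878 0.0895 0.0772] 0.052297773861477874
[[0.6212 0.0493]
 [0.6189 0.1203]
 [0.7128 0.0528]
 [0.7099 0.1244]] [0.6657 0.0867]
[[-0.046  -0.035 ]
 [-0.0444  0.036 ]
 [ 0.0456 -0.0364]
 [ 0.0466  0.0352]]
```

Run:
```python
from meas import *
import pickle
c,p,y=pickle.load(open('w6.pkl','rb'))
ex=np.array([np.cos(y),np.sin(y)]); ey=np.array([-ex[1],ex[0]])
f=lambda w:(np.array(w)[:,:2]-p[:2])@np.c_[ex,ey]*1000
px=c['pixels']
for u in (240,262):
    print(u,[tuple(px[v,u]) for v in range(140,156)],[tuple(px[v,u]) for v in range(338,350)])
for zt in(.094,.095,.096): print(zt,f(ray(c,[(253,150.2),(253,344.5),(253,271.3),(251.4,164.7)],zt)))
```

```text
240 [(np.uint8(171), np.uint8(169), np.uint8(162)), (np.uint8(132), np.uint8(131), np.uint8(125)), (np.uint8(132), np.uint8(131), np.uint8(122)), (np.uint8(67), np.uint8(74), np.uint8(79)), (np.uint8(39), np.uint8(48), np.uint8(62)), (np.uint8(50), np.uint8(58), np.uint8(69)), (np.uint8(47), np.uint8(58), np.uint8(68)), (np.uint8(45), np.uint8(52), np.uint8(68)), (np.uint8(46), np.uint8(51), np.uint8(67)), (np.uint8(30), np.uint8(42), np.uint8(56)), (np.uint8(54), np.uint8(66), np.uint8(75)), (np.uint8(49), np.uint8(59), np.uint8(82)), (np.uint8(56), np.uint8(71), np.uint8(91)), (np.uint8(55), np.uint8(68), np.uint8(92)), (np.uint8(52), np.uint8(67), np.uint8(91)), (np.uint8(57), np.uint8(71), np.uint8(95))] [(np.uint8(60), np.uint8(91), np.uint8(130)), (np.uint8(52), np.uint8(84), np.uint8(126)), (np.uint8(60), np.uint8(91), np.uint8(131)), (np.uint8(59), np.uint8(89), np.uint8(129)), (np.uint8(57), np.uint8(88), np.uint8(130)), (np.uint8(54), np.uint8(88), np.uint8(129)), (np.uint8(51), np.uint8(87), np.uint8(136)), (np.uint8(71), np.uint8(84), np.uint8(99)), (np.uint8(155), np.uin
[... 1007 characters left out ...]
uint8(121)), (np.uint8(48), np.uint8(79), np.uint8(116)), (np.uint8(57), np.uint8(85), np.uint8(121)), (np.uint8(50), np.uint8(77), np.uint8(119)), (np.uint8(30), np.uint8(62), np.uint8(109)), (np.uint8(188), np.uint8(177), np.uint8(170)), (np.uint8(250), np.uint8(242), np.uint8(226)), (np.uint8(246), np.uint8(241), np.uint8(230)), (np.uint8(244), np.uint8(242), np.uint8(232)), (np.uint8(240), np.uint8(234), np.uint8(224))]
0.094 [[-56.9982  -2.0053]
 [ 32.4233  -2.2354]
 [ -5.5935  -2.1376]
 [-51.4701  -2.6213]]
0.095 [[-57.2059  -2.0043]
 [ 31.5053  -2.2325]
 [ -6.2094  -2.1355]
 [-51.7217  -2.6154]]
0.096 [[-57.4135  -2.0033]
 [ 30.5873  -2.2297]
 [ -6.8254  -2.1335]
 [-51.9732  -2.6095]]
```

```bash
python3 -m creep '[[[0.11,0.02,-0.8,0,0,0,-1],[0.11,0.02,-0.8,0,0,0,-1],[0,0,-0.8,0,0,0,-1],[0,0,-0.8,0,0,0,-1],[0,0,0,0,0,0,-1],[0,0,0,0,0,0,-1],[0,0,0,0,0,0,-1],[0,0,-0.2,0,0,0,-1],[0,0,-0.2,0,0,0,-1],[0,0,-0.2,0,0,0,-1]]]' 60
```

```text
time_s: 5.7
tool_pos: [0.6905, 0.0888, 0.0395]
tcp_rot: [-0.08, 3.14, 0.0]
force: [0.6, -1.1, -3.0]
opening: 0.0582
```

```bash
python3 -m creep '[[[0,0,-0.1,0,0,0,-1],[0,0,-0.1,0,0,0,-1],[0,0,-0.1,0,0,0,-1],[0,0,-0.1,0,0,0,-1],[0,0,0,0,0,0,-1],[0,0,0,0,0,0,-1],[0,0,0,0,0,0,-1],[0,0,0,0,0,0,-1],[0,0,0,0,0,0,-1],[0,0,0,0,0,0,-1]]]' 60
```

```text
time_s: 6.53
tool_pos: [0.6903, 0.0888, 0.0353]
tcp_rot: [-0.081, 3.14, -0.0]
force: [0.0, 1.1, -2.5]
opening: 0.0584
```

```bash
python3 -m creep '[[[0,0,-0.1,0,0,0,-1],[0,0,-0.1,0,0,0,-1],[0,0,-0.1,0,0,0,-1],[0,0,-0.1,0,0,0,-1],[0,0,0,0,0,0,-1],[0,0,0,0,0,0,-1],[0,0,0,0,0,0,-1],[0,0,0,0,0,0,-1],[0,0,0,0,0,0,-1],[0,0,0,0,0,0,-1]]]' 60
python3 - <<'E'
from meas import *
c=cam(env,'wrist'); save(c,'w7.png',k=1.5); s,p,y=pose(); print(p,np.degrees(y),s['force'],s['wrist_torque'])
held(c,p[2]+.0178);
E
```

```text
time_s: 7.37
tool_pos: [0.6907, 0.0889, 0.0331]
tcp_rot: [-0.08, 3.139, 0.0]
force: [-2.6, -1.1, 14.1]
opening: 0.0583
[0.6907 0.0889 0.0331] 2.9344450858793567 [-2.2106 -0.5859 14.0187] [0.0784 1.2216 0.0558]
ring px [254.645 165.374] (np.float64(252.0), np.float64(166.0)) rel TCP mm [-51.5515  -0.1848] [-51.3117  -1.1723]
ring px [252.663  271.7053] (np.float64(252.5), np.float64(271.5)) rel TCP mm [-6.0827 -0.9797] [-6.1805 -1.0473]
yel px [251.8135  95.314 ] rel [-76.7629  -1.1869] yaw vs tool deg -0.6883539536965247
yel px [251.2723 165.9008] rel [-51.3464  -1.4462] yaw vs tool deg 0.23777292787907667
```

View pics/w7.png

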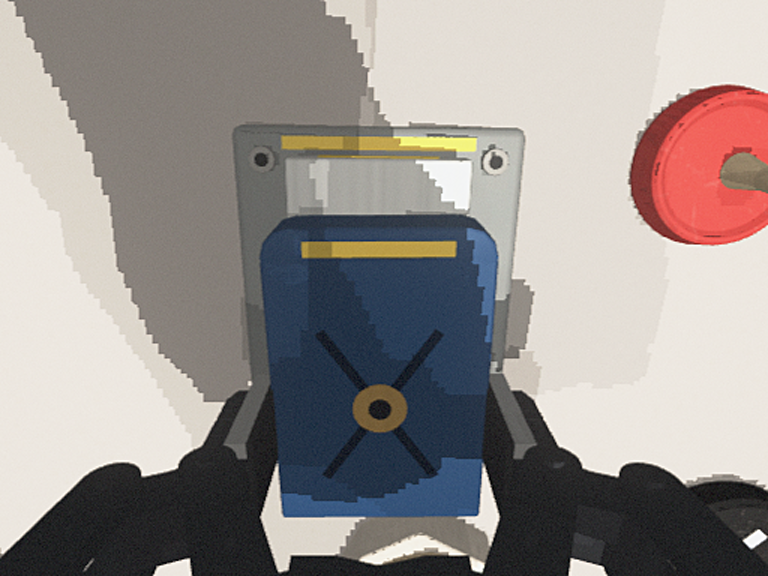

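```bash
python3 -m creep '[[[0.05,0,0,0,0,0,-1],[0.05,0,0,0,0,0,-1],[0,0,0,0,0,0,-1],[-0.05,0.04,0,0,0,0,-1],[-0.05,0.04,0,0,0,0,-1],[-0.05,-0.04,0,0,0,0,-1],[-0.05,-0.04,0,0,0,0,-1],[0,-0.08,0,0,0,0,-1],[0.05,0,0,0,0,0,-1],[0.05,0.08,0,0,0,0,-1]]]' 60
```

```text
time_s: 8.25
tool_pos: [0.6907, 0.0889, 0.0331]
tcp_rot: [-0.081, 3.139, 0.0]
force: [-4.3, -2.4, 14.4]
opening: 0.0586
```

```bash
python3 -m creep '[[[0,0,1.2,0,0,0,-1],[0,0,2.5,0,0,0,-1],[0,0,2.5,0,0,0,-1],[-0.76,2.98,0,0,0,0.039,-1],[-0.76,2.98,0,0,0,0.039,-1],[-0.76,2.98,0,0,0,0.039,-1],[-0.76,2.98,0,0,0,0.039,-1],[-0.76,2.98,0,0,0,0.039,-1],[-0.76,2.98,0,0,0,0.039,-1],[0,0,-2,0,0,0,-1]]]' 60;  python3 -m creep '[[[0,0,-2,0,0,0,-1],[0,0,-2,0,0,0,-1],[0,0,-1.4,0,0,0,-1],[0,0,-1,0,0,0,-1],[0,0,-0.6,0,0,0,-1],[0,0,-0.3,0,0,0,-1],[0,0,0,0,0,0,-1],[0,0,0,0,0,0,-1],[0,0,0,0,0,0,1],[0,0,0,0,0,0,1]]]' 60
```

```text
time_s: 9.08
tool_pos: [0.6439, 0.278, 0.0771]
tcp_rot: [-0.462, 3.102, 0.012]
force: [0.2, 2.7, -1.5]
opening: 0.0581
time_s: 9.92
tool_pos: [0.6454, 0.2679, 0.0014]
tcp_rot: [-0.446, 3.108, 0.001]
force: [0.3, 0.5, 0.8]
opening: 0.0801
```

```bash
python3 -m creep '[[[0,0,1.5,0,0,0,1],[0,0,2.5,0,0,0,1],[0,0,3,0,0,0,1],[-2.1,1.08,1,0,0,0.03,1],[-2.1,1.08,0,0,0,0.03,1],[-2.1,1.08,0,0,0,0.03,1],[-2.1,1.08,0,0,0,0.03,1],[-2.1,1.08,0,0,0,0.03,1],[-2.1,1.08,0,0,0,0.03,1],[-2.1,1.08,0,0,0,0.03,1]]]' 60;  python3 -m creep '[[[0,0,0,0,0,0,1],[0,0,0,0,0,0,1],[0,0,0,0,0,0,1],[0,0,0,0,0,0,1],[0,0,0,0,0,0,1],[0,0,0,0,0,0,1],[0,0,0,0,0,0,1],[0,0,0,0,0,0,1],[0,0,0,0,0,0,1],[0,0,0,0,0,0,1]]]' 60
python3 - <<'E'
from meas import *
c=cam(env,'wrist'); save(c,'w8.png',k=1.5); s,p,y=pose(); print(p,np.degrees(y))
held(c,.016)
for r in rings(c): print(r)
E
```

```text
time_s: 10.75
tool_pos: [0.4972, 0.3439, 0.0821]
tcp_rot: [-0.772, 3.043, 0.001]
force: [0.7, 1.0, -0.1]
opening: 0.085
time_s: 11.58
tool_pos: [0.4977, 0.3432, 0.0802]
tcp_rot: [0.77, -3.046, 0.0]
force: [-0.1, -0.2, 0.2]
opening: 0.0853
[0.4977 0.3432 0.0802] 28.376254073778313
ring px [253.5294 203.9505] (np.float64(253.5), np.float64(204.0)) rel TCP mm [-5.4659 -0.0863] [-5.4319 -0.1052]
yel px [253.0705 133.0068] rel [-50.9158  -0.3388] yaw vs tool deg -0.022113688449150046
yel px [ 68.9218 269.6463] rel [  42.5909 -126.8522] yaw vs tool deg -11.6469974752494
(array([243, 194,  22,  21, 222], dtype=int32), array([254.1441, 202.6486]), array([0.492 , 0.3404, 0.016 ]))
(array([ 57, 315,  16,  15, 120], dtype=int32), array([ 63.1083, 320.6417]), array([0.6381, 0.2618, 0.016 ]))
```

View pics/w8.png

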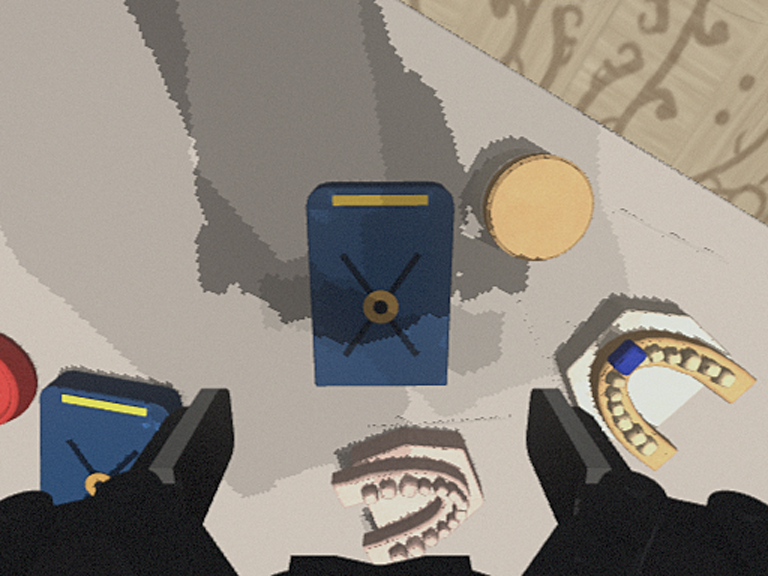

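```bash
python3 -m creep '[[[0,0,-2,0,0,0,1],[0,0,-2,0,0,0,1],[0,0,-2,0,0,0,1],[0,0,-1.5,0,0,0,1],[0,0,-0.7,0,0,0,1],[0,0,0,0,0,0,0.6],[0,0,0,0,0,0,0.3],[0,0,0,0,0,0,-1],[0,0,0,0,0,0,-1],[0,0,0,0,0,0,-1]]]' 60
python3 - <<'E'
from meas import *
c=cam(env,'wrist'); save(c,'w9.png'); s,p,y=pose(); print(p,np.degrees(y),s['opening'],s['force'])
held(c,.016)
E
```

```text
time_s: 12.47
tool_pos: [0.4981, 0.3435, -0.0008]
tcp_rot: [-0.77, 3.044, 0.001]
force: [-0.0, 0.3, 2.8]
opening: 0.0588
[ 0.4982  0.3435 -0.0008] 28.372312893683535 0.05834066098740358 [0.6212 0.9232 3.4448]
ring px [273.4789 165.5599] (np.float64(269.0), np.float64(167.0)) rel TCP mm [-51.5293   7.3218] [-50.9729   5.6454]
ring px [252.7666 272.134 ] (np.float64(253.0), np.float64(272.5)) rel TCP mm [-5.5976 -0.5186] [-5.4217 -0.421 ]
yel px [251.552  166.8253] rel [-51.044   -0.9259] yaw vs tool deg 0.29697402784185456
```

```bash
python3 -m creep '[[[0,0,2,0,0,0,-1],[0,0,3,0,0,0,-1],[0,0,3,0,0,0,-1],[1.92,-2.55,1,0,0,-0.044,-1],[1.92,-2.55,0,0,0,-0.044,-1],[1.92,-2.55,0,0,0,-0.044,-1],[1.92,-2.55,0,0,0,-0.044,-1],[1.92,-2.55,0,0,0,-0.044,-1],[1.92,-2.55,0,0,0,-0.044,-1],[1.92,-2.55,0,0,0,-0.045,-1]]]' 60;  python3 -m creep '[[[1.92,-2.55,0,0,0,-0.045,-1],[1.92,-2.55,0,0,0,-0.045,-1],[1.92,-2.51,0,0,0,-0.045,-1],[0,0,-1.5,0,0,0,-1],[0,0,-1.5,0,0,0,-1],[0,0,-1,0,0,0,-1],[0,0,0,0,0,0,-1],[0,0,0,0,0,0,-1],[0,0,0,0,0,0,-1],[0,0,0,0,0,0,-1]]]' 60
python3 - <<'E'
from meas import *
c=cam(env,'wrist'); save(c,'w10.png',k=1.5); s,p,y=pose(); print(p,np.degrees(y),s['opening'],s['force'])
held(c,p[2]+.0168)
E
```

```text
time_s: 13.35
tool_pos: [0.6328, 0.1632, 0.0886]
tcp_rot: [-0.289, 3.128, 0.0]
force: [-0.6, 0.7, -3.2]
opening: 0.0585
time_s: 14.18
tool_pos: [0.6901, 0.0891, 0.0492]
tcp_rot: [-0.082, 3.139, 0.0]
force: [0.5, -0.5, -2.1]
opening: 0.0584
[0.6901 0.0891 0.0492] 2.970549592555232 0.05822269522800604 [-0.4347  0.2839 -0.6435]
ring px [254.2804 166.0247] (np.float64(252.5), np.float64(167.0)) rel TCP mm [-51.0641  -0.2632] [-50.6863  -0.9337]
ring px [252.9306 271.9806] (np.float64(253.0), np.float64(272.0)) rel TCP mm [-5.3635 -0.8114] [-5.3541 -0.7823]
yel px [250.9813  94.6753] rel [-76.9392  -1.4311] yaw vs tool deg -0.7248464285072875
yel px [251.7286 166.6089] rel [-50.835   -1.2257] yaw vs tool deg 0.1736660598341215
```

View pics/w10.png

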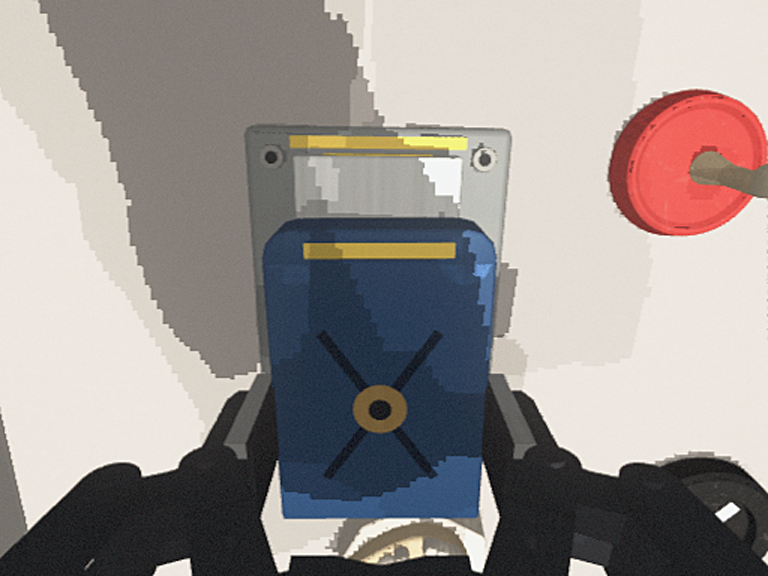

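```bash
python3 -m creep '[[[0,0,-0.4,0,0,0,-1],[0,0,-0.4,0,0,0,-1],[0,0,-0.2,0,0,0,-1],[0,0,-0.1,0,0,0,-1],[0,0,-0.1,0,0,0,-1],[0,0,-0.1,0,0,0,-1],[0,0,-0.1,0,0,0,-1],[0,0,0,0,0,0,-1],[0,0,0,0,0,0,-1],[0,0,0,0,0,0,-1]]]' 60;  python3 -m creep '[[[0,0,-0.1,0,0,0,-1],[0,0,-0.1,0,0,0,-1],[0,0,0,0,0,0,-1],[0,0,0,0,0,0,-1],[0,0,0,0,0,0,-1],[0,0,0,0,0,0,-1],[0,0,0,0,0,0,-1],[0,0,0,0,0,0,-1],[0,0,0,0,0,0,-1],[0,0,0,0,0,0,-1]]]' 60
```

```text
time_s: 15.07
tool_pos: [0.6898, 0.0886, 0.0348]
tcp_rot: [-0.081, 3.14, 0.0]
force: [-1.3, -0.8, 4.4]
opening: 0.0584
time_s: 15.9
tool_pos: [0.69, 0.0887, 0.034]
tcp_rot: [-0.08, 3.14, 0.0]
force: [-3.9, -0.1, 16.3]
opening: 0.0585
```

```bash
python3 -m creep '[[[0.05,0,0,0,0,0,-1],[0.05,0,0,0,0,0,-1],[0,0,0,0,0,0,-1],[-0.05,0.04,0,0,0,0,-1],[-0.05,0.04,0,0,0,0,-1],[-0.05,-0.04,0,0,0,0,-1],[-0.05,-0.04,0,0,0,0,-1],[0,-0.08,0,0,0,0,-1],[0.05,0,0,0,0,0,-1],[0.05,0.08,0,0,0,0,-1]]]' 60
```

```text
time_s: 16.73
tool_pos: [0.6901, 0.0887, 0.034]
tcp_rot: [-0.081, 3.139, 0.0]
force: [-5.0, -2.9, 17.0]
opening: 0.0585
```

```bash
python3 -m creep '[[[0,0,0.8,0,0,0,-1],[0,0,2.5,0,0,0,-1],[0,0,2.5,0,0,0,-1],[-1.92,2.55,0,0,0,0.044,-1],[-1.92,2.55,0,0,0,0.044,-1],[-1.92,2.55,0,0,0,0.044,-1],[-1.92,2.55,0,0,0,0.044,-1],[-1.92,2.55,0,0,0,0.044,-1],[-1.92,2.55,0,0,0,0.044,-1],[-1.92,2.55,0,0,0,0.045,-1]]]' 60;  python3 -m creep '[[[-1.92,2.55,0,0,0,0.045,-1],[-1.92,2.55,0,0,0,0.045,-1],[-1.92,2.51,0,0,0,0.045,-1],[0,0,-1.5,0,0,0,-1],[0,0,-2.5,0,0,0,-1],[0,0,-2.5,0,0,0,-1],[0,0,-1.5,0,0,0,-1],[0,0,-0.6,0,0,0,-1],[0,0,0,0,0,0,-1],[0,0,0,0,0,0,-1]]]' 60
```

```text
time_s: 17.57
tool_pos: [0.5544, 0.2682, 0.0902]
tcp_rot: [-0.566, 3.09, 0.0]
force: [0.6, 1.0, -1.8]
opening: 0.0584
time_s: 18.4
tool_pos: [0.4979, 0.3434, 0.0045]
tcp_rot: [-0.77, 3.046, 0.0]
force: [0.9, 0.4, -2.2]
opening: 0.0584
```

```bash
python3 -m creep '[[[0,0,-0.3,0,0,0,-1],[0,0,-0.2,0,0,0,-1],[0,0,0,0,0,0,-1],[0,0,0,0,0,0,-1],[0,0,0,0,0,0,1],[0,0,0,0,0,0,1],[0,0,0,0,0,0,1],[0,0,1.5,0,0,0,1],[0,0,3,0,0,0,1],[0,0,3,0,0,0,1]]]' 60;  python3 -m creep '[[[-0.3,-2.54,1.5,0,0,-0.0853,1],[-0.3,-2.54,0,0,0,-0.0853,1],[-0.3,-2.54,0,0,0,-0.0853,1],[-0.3,-2.54,0,0,0,-0.0853,1],[-0.3,-2.54,0,0,0,-0.0853,1],[-0.3,-2.54,0,0,0,-0.0853,1],[-0.3,-2.54,0,0,0,-0.0853,1],[-0.3,-2.54,0,0,0,-0.0853,1],[-0.3,-2.54,0,0,0,-0.0853,1],[-0.3,-2.54,0,0,0,-0.0853,1]]]' 60; python3 -m creep '[[[0,0,0,0,0,0,0.75],[0,0,0,0,0,0,0.75],[0,0,0,0,0,0,0.75],[0,0,0,0,0,0,0.75],[0,0,0,0,0,0,0.75],[0,0,0,0,0,0,0.75],[0,0,0,0,0,0,0.75],[0,0,0,0,0,0,0.75],[0,0,0,0,0,0,0.75],[0,0,0,0,0,0,0.75]]]' 60
python3 - <<'E'
from meas import *
c=cam(env,'wrist'); save(c,'w11.png',k=1.5); s,p,y=pose(); print(p,np.degrees(y),s['opening'])
held(c,.016)
t=cam(env,'top'); save(t,'top2z.png',(130,130,390,290),3)
for r in rings(c): print(r)
E
```

```text
time_s: 19.23
tool_pos: [0.497, 0.3428, 0.0743]
tcp_rot: [0.77, -3.044, 0.002]
force: [-0.0, -0.2, -0.2]
opening: 0.0851
time_s: 20.07
tool_pos: [0.4676, 0.0882, 0.0896]
tcp_rot: [0.565, 3.09, 0.0]
force: [0.2, -0.0, 0.1]
opening: 0.0854
time_s: 20.9
tool_pos: [0.4677, 0.0893, 0.0893]
tcp_rot: [-0.559, -3.092, 0.0]
force: [0.9, 0.1, -0.2]
opening: 0.0744
[0.4677 0.0893 0.0893] -20.48709846253762 0.07465560686926016
ring px [249.9076 162.084 ] (np.float64(248.5), np.float64(162.5)) rel TCP mm [-30.1966  -3.1346] [-29.9223  -4.042 ]
ring px [253.5177 227.3262] (np.float64(253.5), np.float64(227.5)) rel TCP mm [15.7311 -0.8269] [15.8615 -0.8391]
yel px [254.376 162.571] rel [-29.8717  -0.2581] yaw vs tool deg -0.38051208778142975
yel px [318.9145 361.5085] rel [132.3501  51.0083] yaw vs tool deg 22.629118156542997
(array([244, 218,  21,  20, 217], dtype=int32), array([253.5253, 228.1429]), array([0.4827, 0.0828, 0.016 ]))
```

View pics/w11.png

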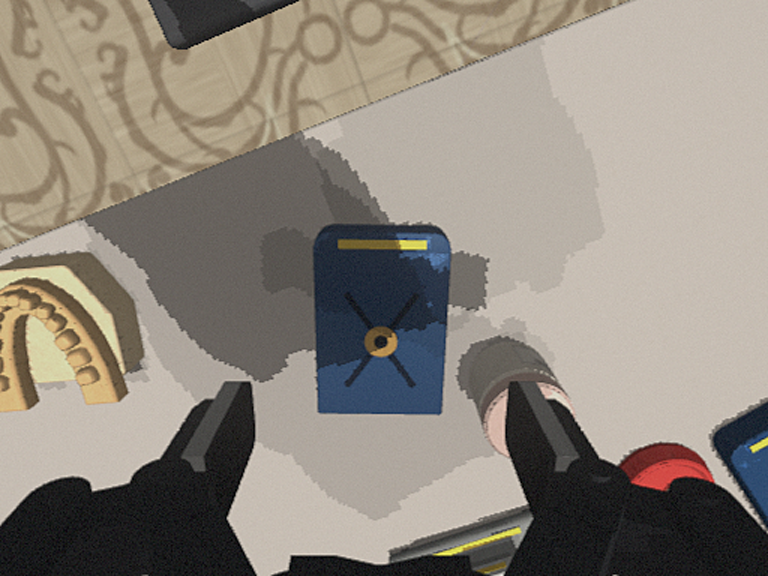

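View pics/top2z.png

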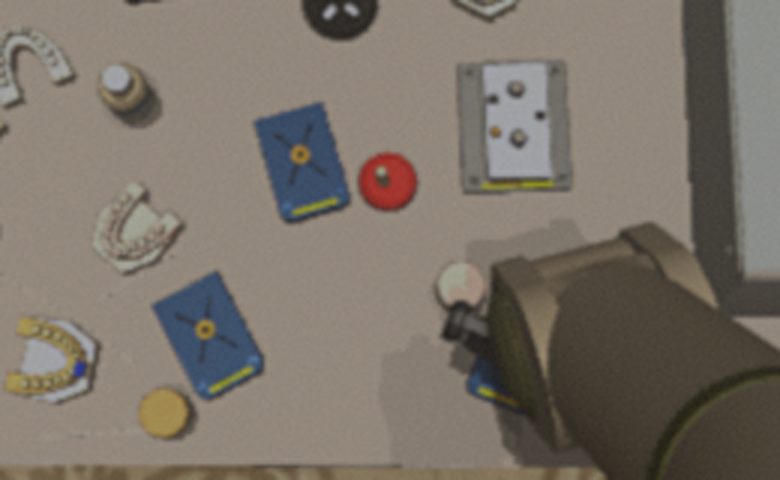

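Run:
```python
from meas import *
s,p,y=pose(); ex=np.array([np.cos(y),np.sin(y)]); ey=np.array([-ex[1],ex[0]])
f=lambda w:(np.array(w)[:,:2]-p[:2])@np.c_[ex,ey]*1000
c=cam(env,'wrist'); t=cam(env,'top')
H=hsv(t); 
z=lambda u,v:(130+(u-1)/3,130+(v-1)/3)
print('jar top', ray(t,[z(461,287)],.044), f(ray(t,[z(461,287)],.044)), 'plate ring by top cam', f([[.4824,.0846]]))
print('base left edge', f(ray(c,[(458/1.5,370/1.5)],.0)), f(ray(c,[(495/1.5,335/1.5)],.0)))
```

```text
jar top [[0.5265 0.1354 0.044 ]] [[38.9202 63.8594]] plate ring by top cam [[15.3909  0.8095]]
base left edge [[38.9909 38.0837]] [[19.886  55.2713]]
```

```bash
python3 -m creep '[[[0,0,-2.5,0,0,0,0.75],[0,0,-2.5,0,0,0,0.75],[0,0,-2,0,0,0,0.75],[0,0,-1.4,0,0,0,0.75],[0,0,-0.7,0,0,0,0.75],[0,0,0,0,0,0,0.6],[0,0,0,0,0,0,0.3],[0,0,0,0,0,0,-1],[0,0,0,0,0,0,-1],[0,0,0,0,0,0,-1]]]' 60
python3 - <<'E'
from meas import *
c=cam(env,'wrist'); save(c,'w12.png',k=1.5); s,p,y=pose(); print(p,np.degrees(y),s['opening'],s['force'])
held(c,.016)
E
```

```text
time_s: 21.93
tool_pos: [0.4695, 0.0896, 0.0006]
tcp_rot: [-0.558, -3.089, 0.001]
force: [0.2, -0.2, -1.6]
opening: 0.0584
[0.4694 0.0896 0.0005] -20.487149273109875 0.05847208672590116 [-0.1313  0.1146 -1.3417]
ring px [254.3989 212.8561] (np.float64(252.5), np.float64(213.0)) rel TCP mm [-30.96  -0.42] [-30.8981  -1.1772]
ring px [252.2799 309.196 ] (np.float64(252.5), np.float64(309.0)) rel TCP mm [14.7971 -1.3408] [14.6941 -1.2436]
yel px [254.0109 213.1416] rel [-30.834   -0.5731] yaw vs tool deg -0.8513849763671085
```

View pics/w12.png

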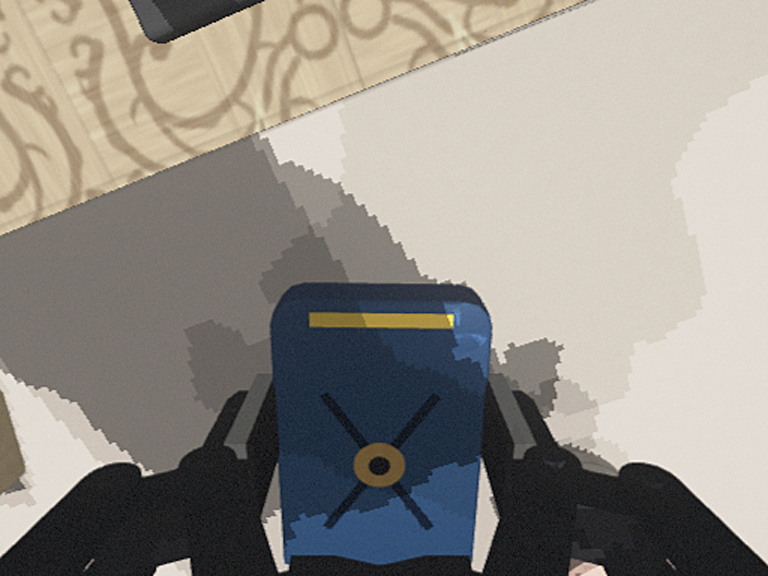

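```bash
python3 -m creep '[[[0,0,2,0,0,0,-1],[0,0,3.5,0,0,0,-1],[0,0,3.5,0,0,0,-1],[2.86,-0.02,0,0,0,0.0611,-1],[2.86,-0.02,0,0,0,0.0611,-1],[2.86,-0.02,0,0,0,0.0611,-1],[2.86,-0.02,0,0,0,0.0611,-1],[2.86,-0.02,0,0,0,0.0611,-1],[2.86,-0.02,0,0,0,0.0611,-1],[2.86,-0.02,0,0,0,0.0611,-1]]]' 60;  python3 -m creep '[[[0,0,-1.5,0,0,0,-1],[0,0,-1.5,0,0,0,-1],[0,0,-1,0,0,0,-1],[0,0,0,0,0,0,-1],[0,0,0,0,0,0,-1],[0,0,0,0,0,0,-1],[0,0,0,0,0,0,-1],[0,0,0,0,0,0,-1],[0,0,0,0,0,0,-1],[0,0,0,0,0,0,-1]]]' 60
python3 - <<'E'
from meas import *
c=cam(env,'wrist'); save(c,'w13.png',k=1.5); s,p,y=pose(); print(p,np.degrees(y),s['opening'],s['force'])
held(c,p[2]+.0155)
E
```

```text
time_s: 22.82
tool_pos: [0.6704, 0.0879, 0.0903]
tcp_rot: [0.114, -3.137, 0.003]
force: [-0.3, -0.3, -2.0]
opening: 0.0581
time_s: 23.65
tool_pos: [0.6695, 0.0881, 0.0505]
tcp_rot: [0.11, -3.138, 0.003]
force: [-0.1, -0.4, -1.1]
opening: 0.0583
[0.6695 0.0881 0.0504] 4.013831048439123 0.05824309252764509 [ 0.6174  0.7356 -1.4147]
ring px [255.4956 212.6265] (np.float64(253.5), np.float64(213.0)) rel TCP mm [-31.4336   0.2445] [-31.2732  -0.5514]
ring px [252.4651 309.0016] (np.float64(252.5), np.float64(309.0)) rel TCP mm [14.3091 -1.0283] [14.3082 -1.013 ]
yel px [252.8153 134.8212] rel [-62.4345  -0.7833] yaw vs tool deg -1.6872992578274004
yel px [253.6323 212.9349] rel [-31.2978  -0.4966] yaw vs tool deg -0.9100475303586604
```

View pics/w13.png

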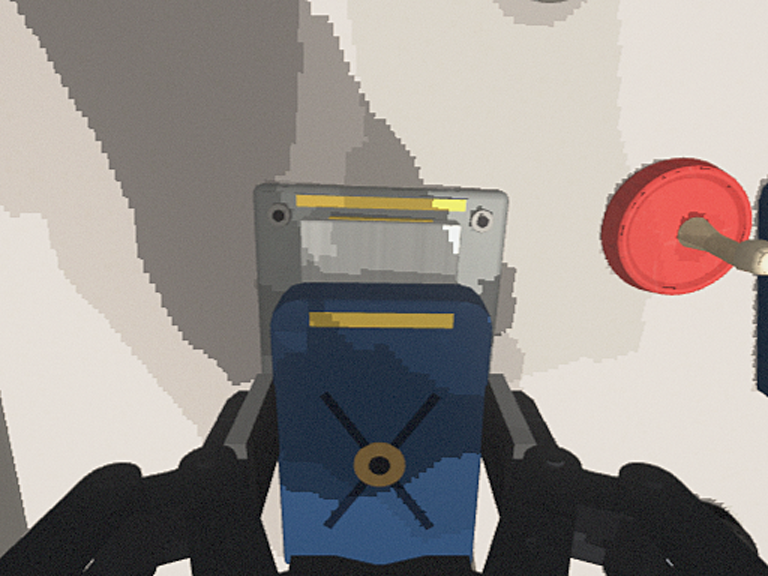

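```bash
python3 -m creep '[[[0.02,0,-0.4,0,0,-0.008,-1],[0.01,0,-0.4,0,0,0,-1],[0,0,-0.2,0,0,0,-1],[0,0,-0.1,0,0,0,-1],[0,0,-0.1,0,0,0,-1],[0,0,-0.1,0,0,0,-1],[0,0,-0.1,0,0,0,-1],[0,0,0,0,0,0,-1],[0,0,0,0,0,0,-1],[0,0,0,0,0,0,-1]]]' 60;  python3 -m creep '[[[0,0,-0.1,0,0,0,-1],[0,0,-0.1,0,0,0,-1],[0,0,0,0,0,0,-1],[0,0,0,0,0,0,-1],[0,0,0,0,0,0,-1],[0,0,0,0,0,0,-1],[0,0,0,0,0,0,-1],[0,0,0,0,0,0,-1],[0,0,0,0,0,0,-1],[0,0,0,0,0,0,-1]]]' 60
```

```text
time_s: 24.53
tool_pos: [0.6697, 0.0881, 0.0361]
tcp_rot: [0.097, -3.137, 0.003]
force: [-0.6, 0.2, -2.4]
opening: 0.0583
time_s: 25.37
tool_pos: [0.6697, 0.0881, 0.034]
tcp_rot: [0.097, -3.137, 0.003]
force: [-0.6, 0.2, -1.8]
opening: 0.0585
```

```bash
python3 -m creep '[[[0,0,-0.1,0,0,0,-1],[0,0,-0.1,0,0,0,-1],[0,0,-0.1,0,0,0,-1],[0,0,-0.1,0,0,0,-1],[0,0,0,0,0,0,-1],[0,0,0,0,0,0,-1],[0,0,0,0,0,0,-1],[0,0,0,0,0,0,-1],[0,0,0,0,0,0,-1],[0,0,0,0,0,0,-1]]]' 60
python3 - <<'E'
from meas import *
c=cam(env,'wrist'); save(c,'w14.png',k=1.5); s,p,y=pose(); print(p,np.degrees(y),s['opening'],s['force'],s['wrist_torque'])
held(c,.046)
E
```

```text
time_s: 26.2
tool_pos: [0.6696, 0.0881, 0.0302]
tcp_rot: [0.097, -3.137, 0.003]
force: [-2.5, -0.7, 5.4]
opening: 0.0584
[0.6696 0.0881 0.0303] 3.551760394232517 0.058379274316694804 [-0.4323 -0.3625  5.6437] [-0.1497  0.4533 -0.0267]
ring px [254.1357 212.7593] (np.float64(254.0), np.float64(213.0)) rel TCP mm [-31.5898  -0.2979] [-31.4867  -0.3519]
ring px [252.5154 309.0494] (np.float64(252.5), np.float64(309.0)) rel TCP mm [13.9622 -1.0013] [13.9364 -1.008 ]
yel px [252.313  141.5868] rel [-60.0415  -0.9755] yaw vs tool deg -1.1768848730685004
yel px [253.6869 212.935 ] rel [-31.5112  -0.4747] yaw vs tool deg -0.8770667613316937
```

View pics/w14.png

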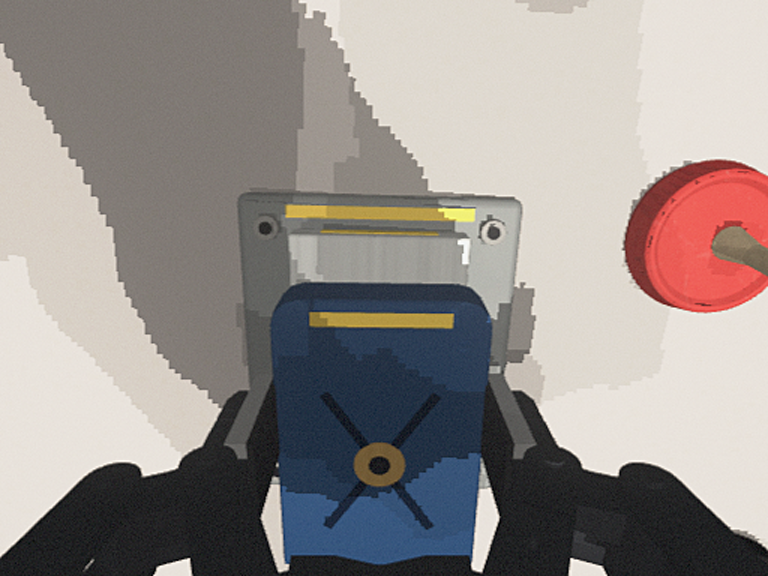

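```bash
python3 -m creep '[[[-0.15,-0.008,0,0,0,0,-1],[-0.15,-0.008,0,0,0,0,-1],[-0.15,-0.008,0,0,0,0,-1],[-0.15,-0.008,0,0,0,0,-1],[-0.15,-0.008,0,0,0,0,-1],[-0.15,-0.008,0,0,0,0,-1],[-0.1,-0.005,0,0,0,0,-1],[0,0,0,0,0,0,-1],[0,0,0,0,0,0,-1],[0,0,0,0,0,0,-1]]]' 60
```

```text
time_s: 27.08
tool_pos: [0.6597, 0.0876, 0.0302]
tcp_rot: [0.097, -3.137, 0.003]
force: [0.6, -0.4, 5.5]
opening: 0.0585
```

```bash
python3 -m creep '[[[-0.1,-0.005,0,0,0,0,-1],[-0.1,-0.005,0,0,0,0,-1],[-0.1,-0.005,0,0,0,0,-1],[-0.1,-0.005,0,0,0,0,-1],[0,0,0,0,0,0,-1],[0,0,0,0,0,0,-1],[0,0,0,0,0,0,-1],[0,0,0,0,0,0,-1],[0,0,0,0,0,0,-1],[0,0,0,0,0,0,-1]]]' 60
```

```text
time_s: 27.92
tool_pos: [0.6582, 0.0876, 0.0303]
tcp_rot: [-0.097, 3.138, -0.001]
force: [9.5, 0.6, 0.2]
opening: 0.058
```

```bash
python3 -m creep '[[[-0.1,-0.005,0,0,0,0,-1],[-0.1,-0.005,0,0,0,0,-1],[0,0,0,0,0,0,-1],[0,0,0,0,0,0,-1],[0,0,0,0,0,0,-1],[0,0,0,0,0,0,-1],[0,0,0,0,0,0,-1],[0,0,0,0,0,0,-1],[0,0,0,0,0,0,-1],[0,0,0,0,0,0,-1]]]' 60
python3 - <<'E'
from meas import *
c=cam(env,'wrist'); save(c,'w15.png',k=1.5); s,p,y=pose(); print(p,np.degrees(y),s['opening'],s['force'],s['wrist_torque'])
held(c,.046)
E
```

```text
time_s: 28.75
tool_pos: [0.6581, 0.0876, 0.0305]
tcp_rot: [-0.096, 3.135, -0.001]
force: [14.2, -0.5, -3.8]
opening: 0.0585
[0.6581 0.0876 0.0305] 3.5254043858173447 0.05834431034644321 [14.6194 -0.34   -4.0185] [-0.0531 -3.0119  0.0398]
ring px [241.9083 163.7064] (np.float64(240.0), np.float64(164.5)) rel TCP mm [-51.773   -4.9927] [-51.464   -5.7197]
ring px [254.3022 213.0183] (np.float64(253.5), np.float64(213.0)) rel TCP mm [-31.593   -0.2919] [-31.601   -0.6111]
ring px [252.4193 309.1258] (np.float64(252.5), np.float64(309.0)) rel TCP mm [14.1846 -1.1102] [14.1182 -1.0745]
yel px [251.7801 164.8785] rel [-51.3111  -1.2463] yaw vs tool deg -1.237559310259468
yel px [251.3865 179.6908] rel [-45.4446  -1.4146] yaw vs tool deg -1.2860359891093018
yel px [254.5436 213.183 ] rel [-31.5187  -0.1934] yaw vs tool deg -0.7854593187424155
```

View pics/w15.png

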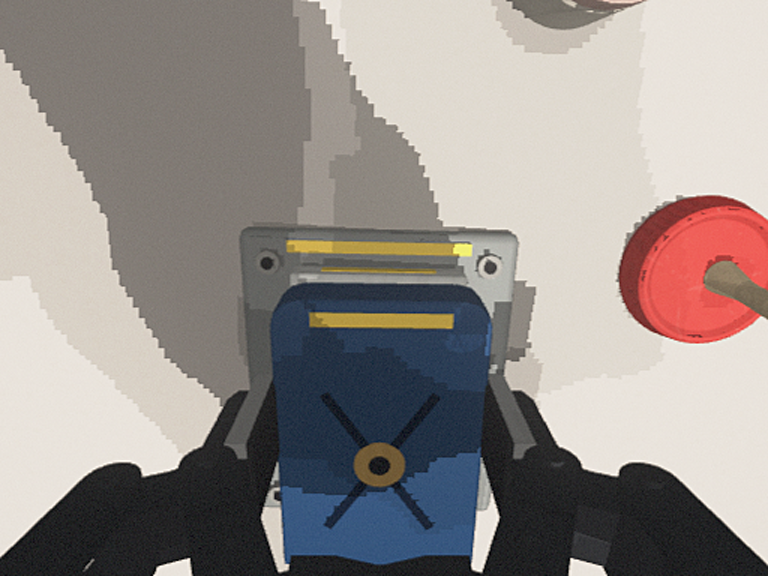

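```bash
python3 -m creep '[[[0.1,0.005,-0.03,0,0,0,-1],[0.1,0.005,0,0,0,0,-1],[0.1,0.005,0,0,0,0,-1],[0,0,0,0,0,0,-1],[0,0,0,0,0,0,-1],[0,0,0,0,0,0,0.9],[0,0,0,0,0,0,0.9],[0,0,0,0,0,0,0.9],[0,0,0,0,0,0,0.9],[0,0,0,0,0,0,0.9]]]' 60; python3 -m creep '[[[0,0,1,0,0,0,1],[0,0,2,0,0,0,1],[0,0,3,0,0,0,1],[0,0,3,0,0,0,1],[0,0,2,0,0,0,1],[0,0,0,0,0,0,1],[0,0,0,0,0,0,1],[0,0,0,0,0,0,1],[0,0,0,0,0,0,1],[0,0,0,0,0,0,1]]]' 60
python3 - <<'E'
from meas import *
c=cam(env,'wrist'); save(c,'w16.png',k=1.5); save(c,'w16z.png',(190,100,320,250),4); s,p,y=pose(); print(p,np.degrees(y),s['opening'],s['force'])
held(c,.046)
import pickle; pickle.dump((c,p,y),open('w16.pkl','wb'))
E
```

```text
time_s: 29.63
tool_pos: [0.656, 0.0873, 0.0293]
tcp_rot: [0.097, -3.136, 0.003]
force: [0.6, -0.0, -0.4]
opening: 0.0811
time_s: 30.47
tool_pos: [0.656, 0.0873, 0.1386]
tcp_rot: [0.097, -3.135, 0.003]
force: [0.2, -0.3, 0.3]
opening: 0.0851
[0.6561 0.0873 0.1386] 3.5597883031391597 0.08522373919330407 [-0.1765  0.1134 -0.5966]
ring px [253.0567 218.4777] (np.float64(253.0), np.float64(218.5)) rel TCP mm [16.406  -1.0437] [16.4239 -1.0857]
yel px [475.4348 122.413 ] rel [-53.7815 149.1404] yaw vs tool deg 13.040395200515599
yel px [252.6364 134.3532] rel [-45.8062  -1.2769] yaw vs tool deg -1.2565429387289102
yel px [254.8344 158.2748] rel [-29.1088   0.2368] yaw vs tool deg -0.7843038001530447
```

View pics/w16.png

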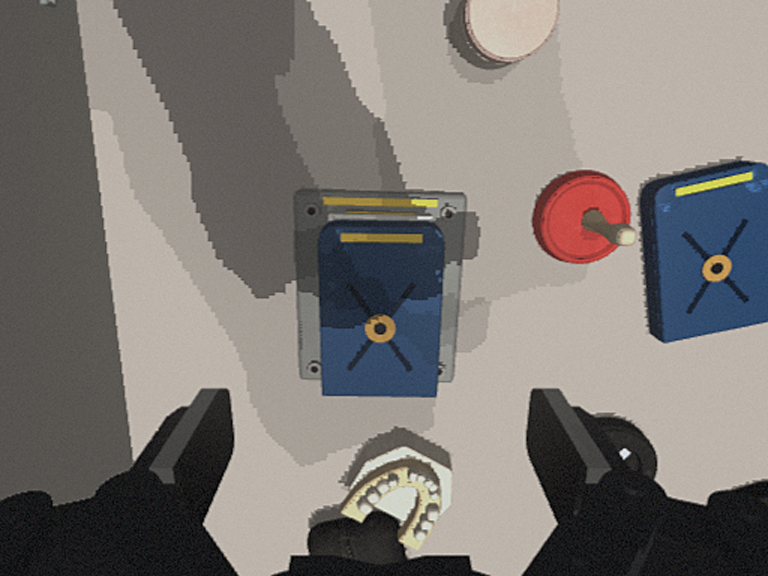

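View pics/w16z.png

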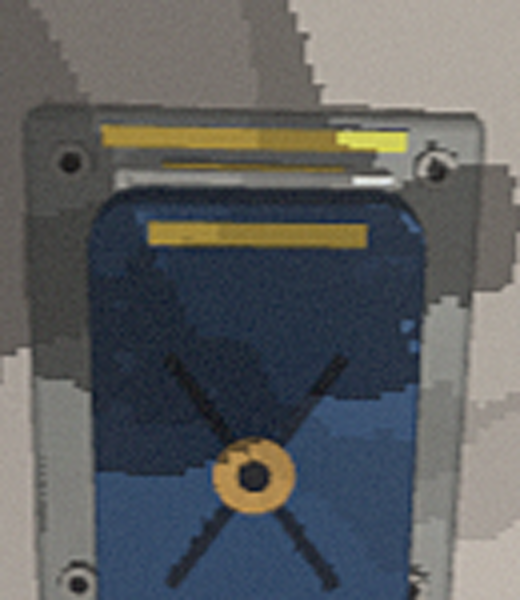

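Run:
```python
from meas import *
import pickle
c,p,y=pickle.load(open('w16.pkl','rb'))
ex=np.array([np.cos(y),np.sin(y)]); ey=np.array([-ex[1],ex[0]])
f=lambda w:(np.array(w)[:,:2]-p[:2])@np.c_[ex,ey]*1000
z=lambda u,v:(190+(u-1.5)/4,100+(v-1.5)/4)
s=f(ray(c,[z(70,162),z(437,167),z(78,585),z(420,588)],.014)); print('screws',s,s.mean(0))
print('alu front edge',f(ray(c,[z(118,170),z(400,175)],.030)))
print('plate front edge top',f(ray(c,[z(255,196)],.046)),'front bottom', f(ray(c,[z(255,186)],.032)),'rear',f(ray(c,[(253,395/1.5)],.046)))
e=np.percentile
print('plate sides near y=400z',f(ray(c,[z(93,400),z(422,400)],.046)),'ring',f(ray(c,[(253,218.5)],.046)))
t=cam(env,'scene'); save(t,'sc2z.png',(190,130,370,250),4)
```

```text
screws [[-36.3204 -36.9621]
 [-35.3114  34.7172]
 [ 55.5001 -39.1651]
 [ 56.1781  34.8006]] [10.0116 -1.6524]
alu front edge [[-37.6093 -26.005 ]
 [-36.6642  25.8757]]
plate front edge top [[-35.935   -0.7806]] front bottom [[-35.0121  -0.8054]] rear [[54.0077 -1.1181]]
plate sides near y=400z [[  1.5837 -30.2614]
 [  1.5759  29.5483]] ring [[16.4239 -1.0857]]
```

View pics/sc2z.png

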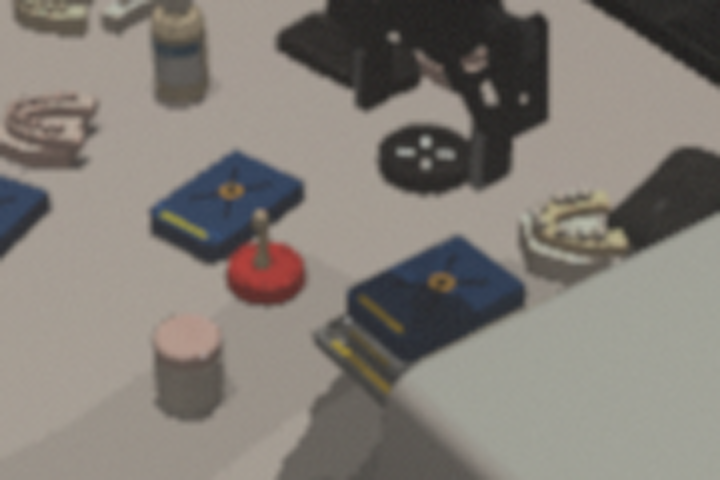

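```bash
python3 -m creep '[[[0,0,2,0,0,0,1],[0,0,2,0,0,0,1],[-1,3,2,0,0,0,1],[-1,3,2,0,0,0,1],[-1,3,0,0,0,0,1],[-1,3,0,0,0,0,1],[-1,3,0,0,0,0,1],[-1,3,0,0,0,0,1],[-1,3,0,0,0,0,1],[-1,3,0,0,0,0,1]]]' 60; python3 -m creep '[[[-1,3,0,0,0,0,1],[-1,3,0,0,0,0,1],[-1,3,0,0,0,0,1],[-1,3,0,0,0,0,1],[-1,3,0,0,0,0,1],[0,0,0,0,0,0,1],[0,0,0,0,0,0,1],[0,0,0,0,0,0,1],[0,0,0,0,0,0,1],[0,0,0,0,0,0,1]]]' 60
python3 - <<'E'
from meas import *
t=cam(env,'top'); save(t,'top3z.png',(130,80,390,290),3)
E
```

```text
time_s: 31.4
tool_pos: [0.5758, 0.3288, 0.2192]
tcp_rot: [0.097, -3.137, 0.004]
force: [-0.4, 0.8, 0.3]
opening: 0.0849
time_s: 32.23
tool_pos: [0.5276, 0.4758, 0.2196]
tcp_rot: [0.094, -3.137, 0.004]
force: [0.4, -0.9, -0.0]
opening: 0.0855
```

View pics/top3z.png

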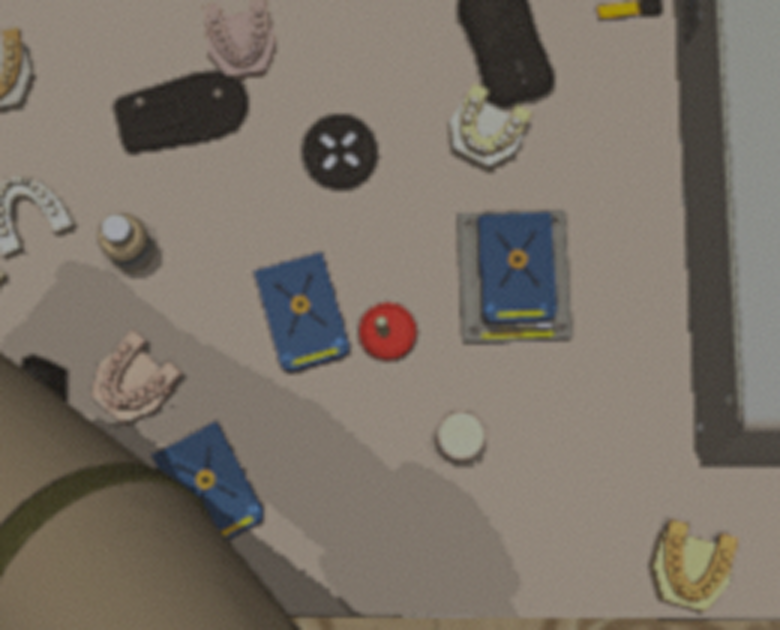

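Run:
```python
from meas import *
t=cam(env,'top')
z=lambda u,v,oy:(130+(u-1)/3,oy+(v-1)/3)
a=ray(t,[z(518,137,130),z(516,88,130)],.04); r=[x for x in rings(t,.046,10) if abs(x[2][1]-.087)<.02 and abs(x[2][0]-.67)<.03]; print(a,r)
e=a[1]-a[0]; e/=np.linalg.norm(e); print((r[0][2]-a[0])@e*1000, 'expect 21 if ring is 5 behind plate centre'); print([ (y[2],y[3]) for y in yels(t,.046,8) if abs(y[2][1]-.087)<.03])
```

```text
[[0.6504 0.0883 0.04  ]
 [0.6915 0.0895 0.04  ]] [(array([300, 164,   5,   5,  22], dtype=int32), array([302.1818, 166.    ]), array([0.6724, 0.0891, 0.046 ]))]
22.079437596174486 expect 21 if ring is 5 behind plate centre
[(array([0.6276, 0.0839]), np.float64(0.6157836615348259)), (array([0.6103, 0.0892]), np.float64(4.197010140669975))]
```

```bash
python3 -c "
from station import env
print(env.job_done(), env.state()['time_s'])"
```

```text
the job is handed in; nothing more can be done
the job is handed in; nothing more can be done
```

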